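# Dock the disc case between freshly painted rails and bolt it in

## Task

Push the yellow case of cutting discs down the lane between the two freshly painted white rails until it sits fully home against the blue end stop, then push the red plate so that the steel bolt slides all the way across behind the case. Nothing may touch either white rail on the way, not the case and not the robot, so straighten the case up in front of the lane first. Only push with the fingers: the case must stay flat on the plate, never picked up or tipped, and everything else is left where it stands.

Things in the scene. Friction and masses are not known exactly. Their poses are not given: they have to be found in the camera images.
- case_mid (a point): Centre (half-way up) of the loose yellow case with a black seam and a black strip on its lid: 90 mm across (its x), 120 mm long (its y, the way it travels), 60 mm high, 0.4 to 0.85 kg. It stands flat on the dark steel plate before the lane, off to one side by up to 25 mm and turned by up to 0.25 rad, and slides when pushed.
- lane_mouth (a point): Middle of the lane's mouth, on top of the fixed dark steel plate, 8 mm above the table (270 mm across; reaches from 220 mm before the mouth to 270 mm beyond). Its y axis points down the lane, the way the case is pushed; its x axis points across it, away from the robot. Yellow stripes on the plate carry the rails' inner lines on before the mouth.
- lane_home (a point): Where the case's centre (half-way up) belongs when fully home: on the lane's middle line, 155 mm beyond the mouth, 30 mm above the plate. Axes as at the mouth. The case's front is then against the fixed blue end stop (face 215 mm beyond the mouth, 40 mm high) and its rear is 95 mm beyond the mouth.
- bolt_plate (a point): Centre of the upright red push plate on the sliding bolt: 9 mm thick along the lane's x, 30 mm wide along y, 48 mm high (48 to 96 mm above the table). It starts 84 to 90 mm to the robot's side (-x) of the lane's middle line, 69 mm beyond the mouth, and is pushed along the lane's +x. Its foot is the bolt bar; grey guides up to 48 mm above the table flank the bar.
- bolt (a joint): Travel of the bolt in m: 0 drawn back, 0.042 fully across (its stop). Starts at 0 to 0.006. Slides along the lane's +x with about 1.5 N of friction and stays where left. The steel bar is 60 mm long, 16 mm wide, 37 to 48 mm above the table, so 4 mm over the near rail; its tip is 26 mm ahead (+x) of the red plate's centre.
- rail_near: White rail on the robot's side, 20 mm wide, 25 mm high (top 33 mm above the table), 235 mm long from the mouth along the lane's y. Origin: on its middle line at the mouth end, on the plate. Its inner face is 56 mm from the lane's middle line, so the centred case has 11 mm to spare. Fixed to the plate; nothing may touch it.
- rail_far: White rail on the side away from the robot; size, origin and inner face (56 mm from the middle line, +x side) as the near one. Nothing may touch it.
- collar_mid (a point): Bystander: centre of a small steel collar, 26 mm across, 16 mm high, lying on the plate outside the far rail.
- spacer_mid (a point): Bystander: centre of a brass spacer, 20 mm across, 40 mm high, standing on the plate outside the far rail.
- offcut_mid (a point): Bystander: centre of an upright blue square-tube offcut, 40 x 40 mm, 70 mm high, on the table beyond the lane's end.
- tin_mid (a point): Bystander: centre of a tin with a red label, 66 mm across, 100 mm high, on the table beyond the lane's end.
- jar_mid (a point): Bystander: centre of a white jar with a black cap, 60 mm across, 85 mm high, on the table beyond the lane's end.
- hammer: Bystander: a hammer lying on the table to the robot's right; origin under its middle.
- driver: Bystander: a screwdriver lying on the table to the robot's right; origin under its middle.
Things that resemble listed ones, but are neither listed nor needed, are in the scene too. What is shaped like the part that bears case_mid but purple is not meant.

How it is judged:
On the way, in this order (a step that is already met when the one before it is completed fails the run):
1. the case is fully home against the end stop, with the bolt still drawn back (y of case_mid in the frame of lane_home between -0.005 and 0.004 m and x of case_mid in the frame of lane_home between -0.011 and 0.011 m and angle between the y axis of case_mid and the y axis of lane_home, either way round below 0.1 rad and angle between case_mid's own z axis and vertical below 0.05 rad and z of case_mid in the frame of lane_home below 0.004 m and value of joint bolt below 0.012 m), for 0.2 s.
2. the bolt is pushed across behind the case (value of joint bolt above 0.037 m), for 0.2 s.
At the end, for the whole second after the job is handed in: The case's centre is within 5 mm of its home along the lane and 11 mm across it, in line with the lane within 0.1 rad, flat on the plate and at rest; the bolt is at least 37 of its 42 mm across (y of case_mid in the frame of lane_home between -0.005 and 0.004 m and x of case_mid in the frame of lane_home between -0.011 and 0.011 m and angle between the y axis of case_mid and the y axis of lane_home, either way round below 0.1 rad and angle between case_mid's own z axis and vertical below 0.05 rad and z of case_mid in the frame of lane_home below 0.004 m and value of joint bolt above 0.037 m and linear speed of case below 0.01 m/s); the robot touches nothing.
It fails at once if something touches a white rail (contact force between any of rail_near, rail_far and anything else above 0.3 N).
It fails at once if the case is lifted or tipped (z of case_mid in the frame of lane_home above 0.01 m or angle between case_mid's own z axis and vertical above 0.12 rad).
It fails at once if a bystander is moved by more than 15 mm (distance of any of collar_mid, spacer_mid, offcut_mid, tin_mid, jar_mid, hammer, driver from where it was at the start of the episode above 0.015 m).
It also fails if it takes over 72 s, if anything falls off the work surface, if the arm or the gripper's body presses on something with over 40 N, if the wrist force passes 120 N, or if a joint passes its speed limit or range.

## Robot

A 7-joint arm with a two-finger parallel gripper is mounted at the origin on the work surface. World frame = base frame: x ahead of the robot, y to its left, z up, the work surface at z = 0. Lengths are in m, angles in rad, forces in N, time in s.
With the tool pointing down it reaches from about 0.35 to 0.9 m from the base axis. Payload 8.1 kg.
Tool frame: the origin (TCP) lies at the very end of the fingers, on their centre line; the grasp point (between the pads) lies 19 mm behind it (grip_point_offset is the distance from the TCP to the grasp point, in m); z points along the fingers, x is the direction in which the jaws open and shut, and the axes are right-handed (so a half turn about z gives the same grasp; the last joint's range is limited). The gripper opens to 92 mm and grips with 3 to 60 N. Pads are 19 mm wide; open, the fingers measure 130 mm over their backs; the gripper's body (75 mm by 190 mm) begins 47 mm behind the grasp point.
Start: joints at [1.147, 0.434, 0.025, 1.573, -0.012, 1.134, -0.075], TCP at [0.197, -0.593, 0.187] pointing down, gripper open.
Joint ranges: [-2.62, 2.62], [-0.44, 2.09], [-1.27, 1.32], [0.08, 2.57], [-1.32, 4.46], [0.12, 2], [-2.74, 2.74]. Speed limits (rad/s): [2.22, 2.22, 3.01, 3.01, 3.14, 3.14, 3.14].

## Interface

Orientations are given as a rotation vector (axis times angle).
In Python, from cell import observe, get_image, camera_model, sign_off, grip_point_offset gives the robot as it stands.
- The arm moves only by the tool play_rows, never from a script. Its argument "rows" is a list of rows, each a list of 7 numbers: the shift along the tool's x, y, z as a fraction of full scale, then the turn, a rotation vector about the tool's x, y, z as a fraction of full scale, then the closure, from -1 (fully open) to 1 (shut). A call has 1 to 5 rows; each row shifts and turns the pose as measured when the row begins, along the tool's axes as they then stand; what a row does not reach is not made up. Full scale, the value 1, is 0.15 m for a shift and 0.5 rad for a turn. A row lasts 1/10 s, in which the tool goes at most 50 mm and 8.59 degrees, less where a joint would pass 70% of its speed; a pose out of reach is approached as far as the arm can. A call with a number of a shift or a turn outside -1 to 1 is refused whole. A call with a gripper value outside its range is refused whole. The fingers move at their own pace and stop on an object; "force" is the grip in N (left out, the last holds). Time passes only in rows, so rows that do not move let the fingers close. It gives the time, the measured TCP pose, the force and the opening at its end, in the units of the state.
- observe(): the state, without advancing time (a new reading comes with each control period).
- get_image(name): name is "side" or "top"; returns the picture (400x640x3 uint8, blue, green, red); there is no depth.
- camera_model(name): a dict with "K" (3x3 intrinsics, pixels), "R" (3x3) and "t" (3): a world point X has camera coordinates R X + t. Camera axes: x right, y down, z forward; pixel columns grow to the right and rows downward; lengths in m; the calibration is good to about 2 mm. A picture is of the moment at which its call begins. camera_model takes no time and is no camera call.
- sign_off(): hands the job in, once; it reports no verdict.
The state is a dict: "clock": time; "joints": joint angles; "dq": joint speeds; "joint_efforts": joint torques, N m; "position": TCP position; "ee_rot": TCP orientation; "force": force on the tool from outside, world axes, zero at the start; "ft_torque": the same for the moment, N m; "width": opening from 0.0 (shut) to 1.0 (fully open).
Only numpy, scipy, OpenCV 4.12 (cv2) and the standard library are available. Lean on these libraries where they do the work, as an engineer would, in place of code of your own. Each camera call takes 0.05 s, during which the arm holds its last target.

## Working session

There is one attempt and no reset: what is moved stays moved. The work goes in short steps, Python scripts to look and compute and a tool call to move; the robot and the scene stay as the last step left them, time stands still between calls to the robot, and variables do not carry over. Pictures are saved under pics/ and viewed, and the job is handed in when it is done.

Besides the shell and the picture viewer there is one more tool, called in YAML: its name, and indented under it one key for each argument. play_rows: Moves the arm, as the interface text tells. Its arguments: {"type":"object","properties":{"rows":{"type":"array","items":{"type":"array","items":{"type":"number"}}},"force":{"type":"number"}},"required":["rows"]}

```bash
ls; mkdir -p pics; python3 - <<'E'
from cell import *
import cv2
print(observe()); print(grip_point_offset)
for n in("side","top"):
    cv2.imwrite(f"pics/{n}0.png",get_image(n)); print(n,camera_model(n))
E
```

```text
pics
{'clock': 0.0, 'joints': array([ 1.1473849 ,  0.43519947,  0.02497666,  1.57407764, -0.01159383,
        1.13400118, -0.07511524]), 'dq': array([ 1.31599569e-03, -3.93784536e-05,  8.93901028e-04, -6.03912988e-04,
        1.09654348e-03, -2.49277105e-04, -3.22735050e-04]), 'joint_efforts': array([-1.10456956e-04, -6.67854381e+01,  9.84919108e-01, -3.14465010e+01,
       -6.06178259e-02,  4.30789590e-02,  1.74933375e-04]), 'position': array([ 0.19684488, -0.59259956,  0.1864672 ]), 'ee_rot': array([-2.54701927e+00,  1.83777124e+00,  2.08814347e-03]), 'force': array([-0.30241128,  0.56735019, -0.78825818]), 'ft_torque': array([ 0.03007627,  0.00886972, -0.03488078]), 'width': 1.0008227343993708}
0.0188
side {'K': array([[502.06039951,   0.        , 320.63597844],
       [  0.        , 502.06039951, 194.28641025],
       [  0.        ,   0.        ,   1.        ]]), 'R': array([[-0.93488592, -0.35434053, -0.02076299],
       [-0.16532829,  0.48646968, -0.85791247],
       [ 0.31409372, -0.79861758, -0.51337617]]), 't': array([0.5406955 , 0.15230734, 1.39319243])}
top {'K': array([[457.73689169,   0.        , 319.09872774],
       [  0.        , 457.73689169, 197.17839219],
       [  0.        ,   0.        ,   1.        ]]), 'R': array([[-0.01862203, -0.99974371, -0.01287362],
       [-0.99099833,  0.02016336, -0.13234705],
       [ 0.13257271,  0.01029317, -0.99111984]]), 't': array([0.00853821, 0.55233828, 1.4375701 ])}
```

View pics/top0.png

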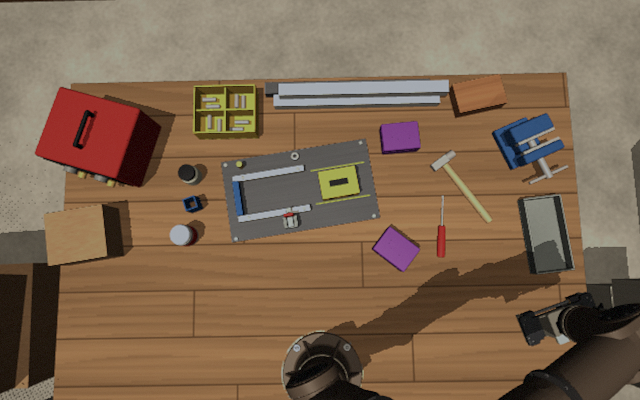

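View pics/side0.png

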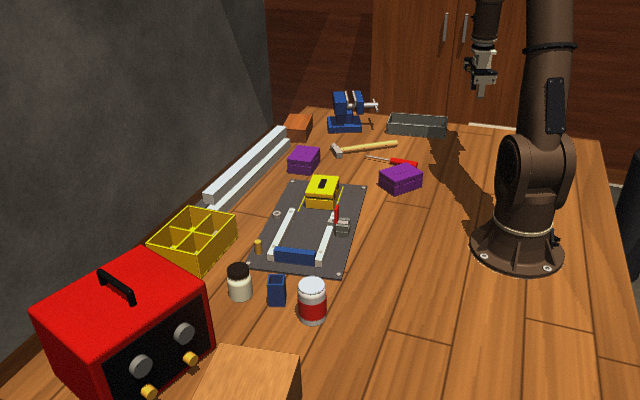

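Candidates for the case: yellow box with the black strip at top (339,181); yellow parts tray at (225,110); purple cases at (400,137) and (397,248). By the description it is the one at (339,181), on the plate. I'll check this in a close crop and measure.

```bash
python3 - <<'E'
import cv2
im=cv2.imread("pics/top0.png"); cv2.imwrite("pics/topcrop0.png",cv2.resize(im[130:250,210:390],None,fx=4.4,fy=4.4,interpolation=cv2.INTER_CUBIC))
im=cv2.imread("pics/side0.png"); cv2.imwrite("pics/sidecrop0.png",cv2.resize(im[160:290,230:390],None,fx=4.5,fy=4.5,interpolation=cv2.INTER_CUBIC))
E
```

```text
(no output)
```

View pics/topcrop0.png

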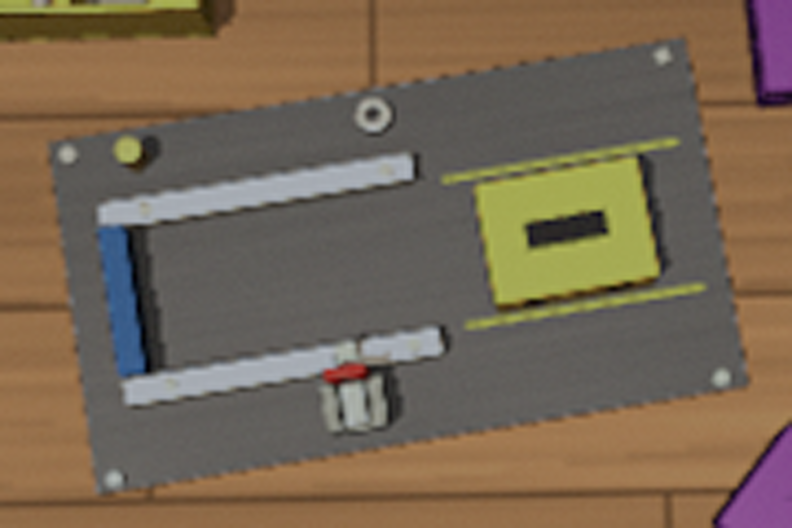

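View pics/sidecrop0.png

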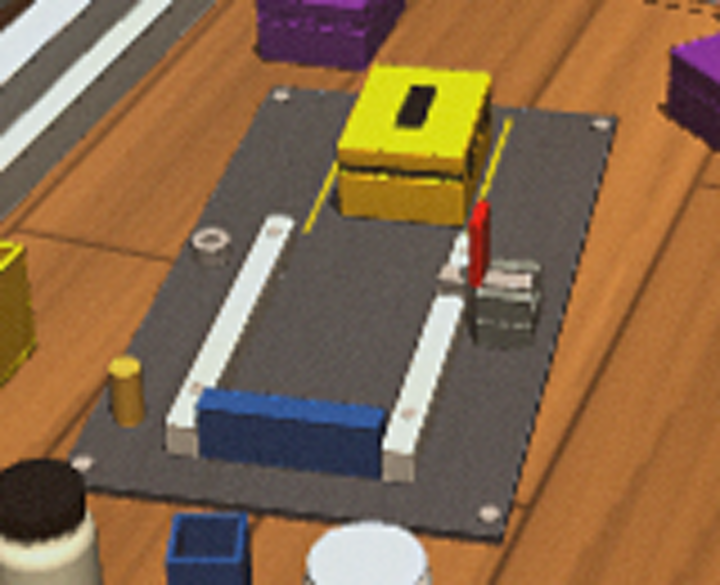

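The crops confirm the choice: yellow case with a black strip on its lid, on the plate between the yellow stripes. The rail mouth ends are near top px (304,168) and (310,208), and the red plate is at (288,214). Next I'll measure.

```bash
cat > h.py <<'E'
import numpy as np, cv2
from cell import *
def cast(n,px,z):
    c=camera_model(n);px=np.asarray(px,float).reshape(-1,2)
    d=np.c_[px,np.ones(len(px))]@np.linalg.inv(c['K']).T@c['R']
    o=-c['R'].T@c['t']
    return o+d*((z-o[2])/d[:,2])[:,None]
def proj(n,X):
    c=camera_model(n);p=(np.atleast_2d(X)@c['R'].T+c['t'])@c['K'].T
    return p[:,:2]/p[:,2:]
def blobs(mask,amin=30):
    cs,_=cv2.findContours(mask.astype(np.uint8),cv2.RETR_EXTERNAL,cv2.CHAIN_APPROX_NONE)
    return sorted([c[:,0,:] for c in cs if cv2.contourArea(c)>amin],key=lambda c:-cv2.contourArea(c))
def rect(n,mask,z):
    """mask->world points at z -> area centroid & min area rect in mm"""
    ys,xs=np.nonzero(mask); W=cast(n,np.c_[xs,ys],z)[:,:2]
    r=cv2.minAreaRect((W*1000).astype(np.float32)); return W.mean(0),r
E
python3 - <<'E'
from h import *
im=cv2.imread("pics/top0.png");hsv=cv2.cvtColor(im,cv2.COLOR_BGR2HSV);H,S,V=cv2.split(hsv)
roi=np.zeros(H.shape,bool);roi[130:250,215:385]=1
def lab(m,amin=30):
    n,l,st,c=cv2.connectedComponentsWithStats(m.astype(np.uint8)); 
    return [(l==i,st[i],c[i]) for i in range(1,n) if st[i,4]>amin]
for nm,m,z in(("yel",(H>22)&(H<38)&(S>100)&(V>70)&roi,.068),("white",(S<60)&(V>150)&roi,.033),("red",((H<8)|(H>172))&(S>120)&roi,.096),("blue",(H>100)&(H<125)&(S>100)&(V>60)&roi,.048),("dark",(S<50)&(V<130)&roi,.008)):
    for q,st,c in lab(m,12):
        g,r=rect("top",q,z)
        print(nm,st,c.round(1),"cent",(g*1000).round(1),"rect",np.round(r[0],1),np.round(r[1],1),round(r[2],1))
print(im[181,315],im[181,345],im[190,270])
E
```

```text
yel [215 130  40   3  85] [234.2 131.1] cent [768.5 267.1] rect [768.9 266.1] [126.1   6.6] 88.7
yel [236 161   6   6  25] [238.8 163.7] cent [661.1 251.5] rect [661.  251.7] [16.3 15.3] 70.2
yel [ 311  162   53   38 1060] [338.1 180.8] cent [599.3 -63.8] rect [601.2 -68.7] [ 98.9 167.8] 9.4
yel [316 195  54  10  83] [341.6 199.2] cent [540.2 -73.3] rect [541.7 -75.8] [  7.1 169.3] 8.1
white [291 153   7   7  23] [294.3 155.8] cent [691.   76.5] rect [690.4  77.4] [19.7 20. ] 88.8
white [233 165  71  16 391] [268.2 173.1] cent [635.3 162.2] rect [635.1 162.8] [ 18.3 231.5] 8.2
white [292 205  18   7  87] [301.5 208.2] cent [518.3  55.2] rect [516.9  57.5] [17.6 56.1] 8.4
white [238 208  53  14 282] [263.3 214.8] cent [499.5 178.3] rect [499.6 175. ] [ 17.6 169.7] 8.4
white [288 218   5   9  34] [290.  221.8] cent [475.2  92.8] rect [475.2  92.5] [26.5 11.9] 10.7
red [283 213  11   5  33] [288.2 214.5] cent [492.8  93.2] rect [492.6  93.4] [11.1 31.3] 14.9
blue [232 181  11  35 210] [237.2 197.9] cent [553.9 259.9] rect [553.7 259.9] [109.3  19.5] 8.4
dark [ 221  139  159  103 8946] [297.9 190.6] cent [580.2  67.6] rect [583.7  62.6] [267.7 487.2] 8.4
dark [330 179  17   7  74] [338.1 181.6] cent [606.8 -65.4] rect [606.8 -65.3] [14.4 55.1] 10.3
[88 92 94] [38 38 41] [90 94 95]
```

```bash
cat >> h.py <<'E'
YAW=np.deg2rad(8.35); M=np.array([.587,.0375])
XL=np.array([np.cos(YAW),np.sin(YAW)]); YL=np.array([-np.sin(YAW),np.cos(YAW)])
def lane(p): d=np.atleast_2d(p)[:,:2]-M; return np.c_[d@XL,d@YL]
def world(l): l=np.asarray(l,float); return M+l[0]*XL+l[1]*YL
def casetop(im,vmin=150,save=None):
    H,S,V=cv2.split(cv2.cvtColor(im,cv2.COLOR_BGR2HSV))
    m=((H>20)&(H<40)&(S>90)&(V>vmin))
    m[:130]=0;m[250:]=0;m[:,:215]=0;m[:,400:]=0
    m=cv2.morphologyEx(m.astype(np.uint8),cv2.MORPH_CLOSE,np.ones((9,9)))
    m=cv2.morphologyEx(m,cv2.MORPH_OPEN,np.ones((7,7)))
    b=blobs(m,200)[0]; W=cast("top",b,.068)
    r=cv2.minAreaRect((lane(W)*1000).astype(np.float32))
    q=np.zeros_like(m);cv2.fillPoly(q,[b],1)
    ys,xs=np.nonzero(q);L=lane(cast("top",np.c_[xs,ys],.068))*1000
    ev=np.linalg.eigh(np.cov(L.T))[1][:,1]; ang=np.degrees(np.arctan2(-ev[0]*np.sign(ev[1]),abs(ev[1])))
    print("case lane mm: rect",np.round(r[0],1),np.round(r[1],1),round(r[2],2),"| centroid",L.mean(0).round(1),"area",len(xs),"yaw(rel lane, ccw+) deg",ang.round(2))
    if save: v=im.copy();cv2.drawContours(v,[b[:,None]],-1,(0,0,255),1);cv2.imwrite(save,cv2.resize(v[130:250,210:390],None,fx=4.4,fy=4.4,interpolation=cv2.INTER_NEAREST))
    return m
E
python3 - <<'E'
from h import *
im=cv2.imread("pics/top0.png")
hsv=cv2.cvtColor(im,cv2.COLOR_BGR2HSV)
print(hsv[175:205,335].tolist())
casetop(im,150,"pics/c0.png");casetop(im,120)
print("red plate lane",lane([.4928,.0932])*1000)
E
```

```text
[[32, 133, 171], [32, 134, 171], [32, 133, 172], [32, 134, 173], [32, 136, 148], [138, 32, 40], [165, 12, 42], [12, 30, 43], [173, 24, 42], [165, 14, 37], [32, 121, 105], [32, 131, 168], [32, 131, 173], [32, 131, 171], [32, 130, 172], [32, 132, 170], [32, 129, 170], [32, 131, 171], [32, 130, 171], [32, 130, 171], [32, 130, 175], [31, 139, 158], [19, 182, 91], [20, 126, 75], [29, 95, 107], [31, 122, 142], [30, 118, 130], [160, 8, 92], [15, 11, 94], [13, 19, 96]]
case lane mm: rect [  -9.4 -102.2] [119.1 112.5] 87.61 | centroid [  -9.6 -101.9] area 1270 yaw(rel lane, ccw+) deg 14.86
case lane mm: rect [  -8.9 -100.7] [124.7 113.5] 88.92 | centroid [  -9.6 -101.3] area 1355 yaw(rel lane, ccw+) deg 5.41
red plate lane [[-85.11269141  68.7892416 ]]
```

View pics/c0.png

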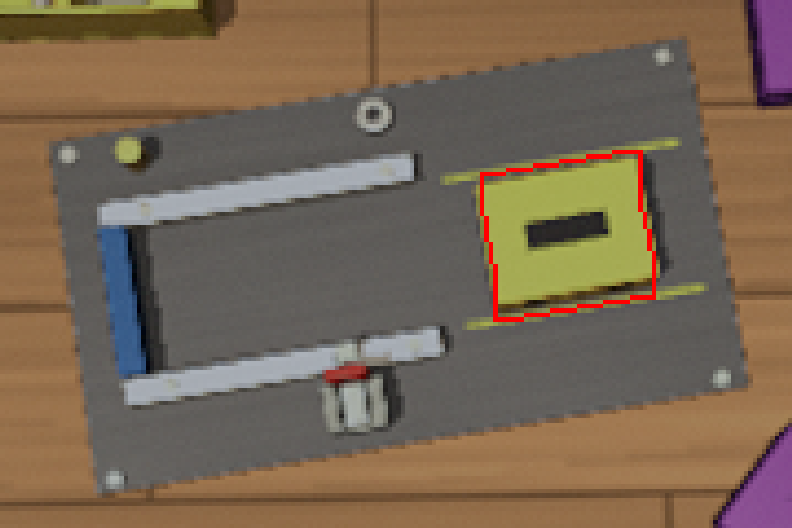

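```bash
sed -i 's/    m=cv2.morphologyEx(m.astype(np.uint8),cv2.MORPH_CLOSE,np.ones((9,9)))/    m=cv2.morphologyEx(m.astype(np.uint8),cv2.MORPH_OPEN,np.ones((5,5)))/; s/    m=cv2.morphologyEx(m,cv2.MORPH_OPEN,np.ones((7,7)))/    m=m.astype(np.uint8)/' h.py
python3 - <<'E'
from h import *
im=cv2.imread("pics/top0.png")
casetop(im,140,"pics/c1.png");casetop(im,120)
# side view lid: 
E
```

```text
case lane mm: rect [  -6.4 -102.4] [ 88.2 117.9] 0.74 | centroid [  -6.9 -102.1] area 1017 yaw(rel lane, ccw+) deg 0.48
case lane mm: rect [  -6.3 -101.4] [ 89.2 121.1] 0.7 | centroid [  -6.4 -101.3] area 1061 yaw(rel lane, ccw+) deg 1.12
```

View pics/c1.png

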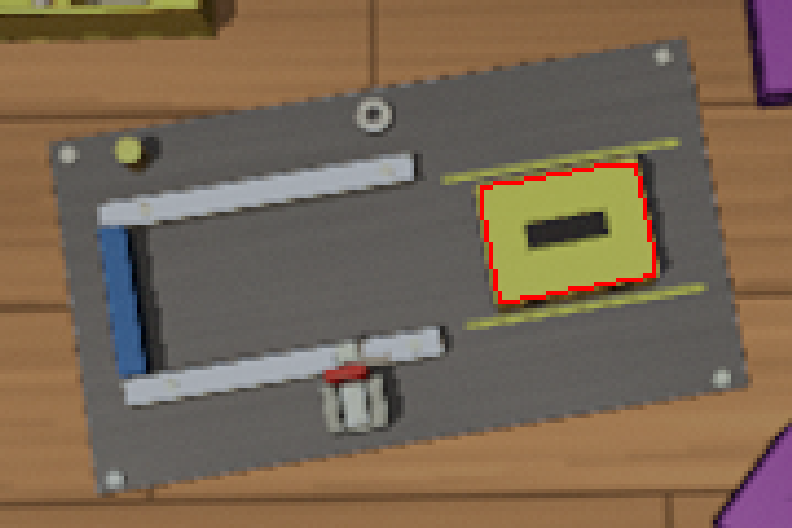

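```bash
python3 - <<'E'
from h import *
im=cv2.imread("pics/side0.png");H,S,V=cv2.split(cv2.cvtColor(im,cv2.COLOR_BGR2HSV))
m=((H>22)&(H<40)&(S>100)&(V>185)).astype(np.uint8);m[:,:300]=0;m[:,345:]=0
m=cv2.morphologyEx(m,cv2.MORPH_OPEN,np.ones((5,5)));b=blobs(m,100)[0]
r=cv2.minAreaRect((lane(cast("side",b,.068))*1000).astype(np.float32));print("case",r)
m=((S<60)&(V>150)).astype(np.uint8);m[:200]=0;m[270:]=0;m[:,:260]=0;m[:,345:]=0
for b in blobs(m,20): print(b.mean(0),cv2.minAreaRect((lane(cast("side",b,.033))*1000).astype(np.float32)))
E
```

```text
case ((-6.1092529296875, -96.11367797851562), (86.73636627197266, 117.39910125732422), 1.5321866273880005)
[280.47115385 231.26923077] ((65.06255340576172, 122.4111557006836), (19.229297637939453, 235.2848358154297), 0.1927458643913269)
[323.43209877 243.18518519] ((-66.35758209228516, 159.40699768066406), (19.414426803588867, 169.8313751220703), 0.4936158359050751)
[331.         217.42307692] ((-60.96139144897461, 32.0319709777832), (13.908418655395508, 54.00064468383789), 3.299408435821533)
[276.29411765 212.70588235] ((105.08013916015625, 41.666439056396484), (21.85991859436035, 22.136146545410156), 10.562626838684082)
```

The side view agrees on x offset (-6 mm) and small yaw. Lid size 88×118 is right (90×120), and the red plate at (-85, 69) matches the spec. Plan: push from the near side with the open fingers (tool x along the lane) to centre and square the case, then push from behind with two fingers at z≈42 mm, above the rails, and finally push the bolt.

```bash
cat >> h.py <<'E'
from scipy.spatial.transform import Rotation as Ro
def target_R(xdir):
    x=np.r_[xdir,0.];z=np.r_[0,0,-1.];return np.c_[x,np.cross(z,x),z]
def status():
    s=observe();R=Ro.from_rotvec(s['ee_rot']).as_matrix()
    print("t",round(s['clock'],2),"tcp",s['position'].round(4),"lane mm",(lane(s['position'])*1000).round(1),"z",round(s['position'][2]*1000,1),"xdir deg",np.degrees(np.arctan2(R[1,0],R[0,0])).round(2),"F",s['force'].round(1),"w",round(s['width'],3),"q",s['joints'].round(2))
    return s,R
def to(l,z,xdir):
    s,R=status();p=np.r_[world(np.array(l)/1000),z/1000]
    d=R.T@(p-s['position'])/.15; w=Ro.from_matrix(R.T@target_R(xdir)).as_rotvec()/.5
    print("delta rows: shift",d.round(3),"turn",w.round(3),"min rows",np.ceil(max(np.linalg.norm(d)*3,np.linalg.norm(w)/.3)))
E
python3 - <<'E'
from h import *
to([-100,-101],150,-YL)
E
```

```text
t 0.1 tcp [ 0.1969 -0.5927  0.1865] lane mm [[-477.5 -566.8]] z 186.5 xdir deg -71.62 F [-0.7  0.4  0.3] w 0.998 q [ 1.15  0.44  0.02  1.57 -0.01  1.13 -0.08]
delta rows: shift [-2.62  -3.019  0.247] turn [0.    0.003 0.35 ] min rows 13.0
```

play_rows:
  rows:
    - [-0.2,-0.23,0,0,0,0.18,-1]
    - [-0.2,-0.23,0,0,0,0.17,-1]
    - [-0.2,-0.23,0,0,0,0,-1]
    - [-0.2,-0.23,0,0,0,0,-1]
    - [-0.2,-0.23,0,0,0,0,-1]

```text
clock: 0.6
position: [0.3337, -0.4125, 0.1836]
ee_rot: [2.353, -2.078, -0.008]
force: [0.5, -1.4, -0.5]
width: 0.999
```

```bash
python3 - <<'E'
from h import *
to([-100,-101],150,-YL)
E
```

```text
t 0.6 tcp [ 0.3337 -0.4125  0.1836] lane mm [[-316.  -408.4]] z 183.6 xdir deg -82.89 F [ 0.5 -1.4 -0.5] w 0.999 q [ 0.8   0.29 -0.02  1.8   0.01  1.05 -0.67]
delta rows: shift [-2.08  -1.397  0.22 ] turn [ 0.011  0.004 -0.043] min rows 8.0
```

play_rows:
  rows:
    - [-0.25,-0.17,0.02,0,0,-0.04,-1]
    - [-0.25,-0.17,0.02,0,0,0,-1]
    - [-0.25,-0.17,0.02,0,0,0,-1]
    - [-0.25,-0.17,0.02,0,0,0,-1]
    - [-0.25,-0.17,0.02,0,0,0,-1]

```text
clock: 1.1
position: [0.4372, -0.2001, 0.1673]
ee_rot: [2.375, -2.052, -0.008]
force: [1.2, -0.4, -0.6]
width: 1.0
```

```bash
python3 - <<'E'
from h import *
to([-100,-101],100,-YL)
E
```

```text
t 1.1 tcp [ 0.4372 -0.2001  0.1673] lane mm [[-182.7 -213.4]] z 167.3 xdir deg -81.66 F [ 1.2 -0.4 -0.6] w 1.0 q [ 0.45  0.23 -0.16  1.93  0.04  0.99 -1.15]
delta rows: shift [-0.748 -0.554  0.447] turn [ 0.011  0.004 -0.   ] min rows 4.0
```

play_rows:
  rows:
    - [-0.19,-0.14,0.06,0,0,0,-1]
    - [-0.19,-0.14,0.08,0,0,0,-1]
    - [-0.19,-0.14,0.1,0.005,0,0,-1]
    - [-0.18,-0.12,0.12,0.005,0,0,-1]
    - [0,0,0,0,0,0,-1]

```text
clock: 1.6
position: [0.5042, -0.0638, 0.111]
ee_rot: [-2.384, 2.04, 0.004]
force: [-1.2, -0.4, 0.4]
width: 0.998
```

```bash
python3 - <<'E'
from h import *
to([-85,-101],42,-YL)
im=get_image("top");cv2.imwrite("pics/t2.png",im[100:300,180:460]);im=get_image("side");cv2.imwrite("pics/s2.png",im[100:350,200:520])
E
```

```text
t 1.6 tcp [ 0.5042 -0.0638  0.111 ] lane mm [[-96.6 -88.2]] z 111.0 xdir deg -81.11 F [-1.2 -0.4  0.4] w 0.998 q [ 0.2   0.34 -0.22  1.94  0.09  0.87 -1.49]
delta rows: shift [ 0.088 -0.076  0.459] turn [-0.003  0.009  0.019] min rows 2.0
```

View pics/t2.png

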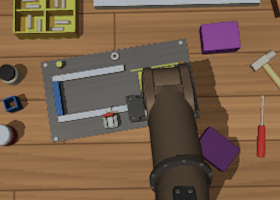

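View pics/s2.png

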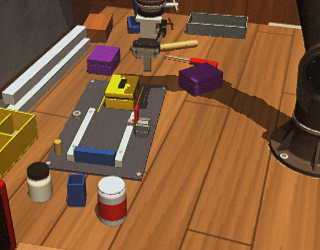

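The arm hides the case from above. The side view shows the gripper just on the near side of the case (fingers ~(140,65) in the crop), with everything undisturbed. Now I'll descend.

play_rows:
  rows:
    - [0.09,0.0,0.16,0,0,0.02,-1]
    - [0,0,0.15,0,0,0,-1]
    - [0,0,0.14,0,0,0,-1]
    - [0,0,0,0,0,0,-1]

```text
clock: 2.1
position: [0.5061, -0.0889, 0.0456]
ee_rot: [-2.363, 2.068, -0.008]
force: [-1.1, -0.5, 0.1]
width: 1.0
```

```bash
python3 - <<'E'
from h import *
to([-66,-101],42,-YL)
E
```

```text
t 2.1 tcp [ 0.5061 -0.0889  0.0456] lane mm [[ -98.4 -113.3]] z 45.6 xdir deg -82.38 F [-1.1 -0.5  0.1] w 1.0 q [ 0.22  0.44 -0.19  1.99  0.13  0.72 -1.49]
delta rows: shift [-0.085 -0.215  0.025] turn [-0.01  -0.005 -0.026] min rows 1.0
```

play_rows:
  rows:
    - [-0.05,-0.1,0.015,-0.01,-0.005,-0.026,-1]
    - [-0.03,-0.1,0.01,0,0,0,-1]
    - [0,0,0,0,0,0,-1]

```text
clock: 2.4
position: [0.5353, -0.0766, 0.0446]
ee_rot: [2.371, -2.06, 0.003]
force: [-0.8, 0.8, 1.8]
width: 1.0
```

```bash
python3 - <<'E'
from h import *
to([-54.5,-101],42,-YL)
E
```

```text
t 2.4 tcp [ 0.5353 -0.0766  0.0446] lane mm [[ -67.7 -105.4]] z 44.6 xdir deg -81.96 F [-0.8  0.8  1.8] w 1.0 q [ 0.18  0.47 -0.19  1.93  0.13  0.75 -1.51]
delta rows: shift [-0.03  -0.088  0.017] turn [-0.002 -0.004 -0.011] min rows 1.0
```

play_rows:
  rows:
    - [-0.02,-0.03,0.015,0,0,-0.011,-1]
    - [-0.01,-0.02,0,0,0,0,-1]
    - [0,-0.02,0,0,0,0,-1]
    - [0,-0.01,0,0,0,0,-1]
    - [0,0,0,0,0,0,-1]

```text
clock: 2.9
position: [0.5473, -0.0714, 0.0441]
ee_rot: [2.376, -2.055, 0.006]
force: [-0.4, 1.0, 0.5]
width: 1.002
```

```bash
python3 - <<'E'
from h import *
to([-54.5,-101],42,-YL)
im=get_image("side");cv2.imwrite("pics/s3.png",cv2.resize(im[160:290,230:430],None,fx=4,fy=4))
E
```

```text
t 2.9 tcp [ 0.5473 -0.0714  0.0441] lane mm [[ -55.1 -102. ]] z 44.1 xdir deg -81.71 F [-0.4  1.   0.5] w 1.002 q [ 0.17  0.49 -0.19  1.9   0.13  0.76 -1.52]
delta rows: shift [-0.007 -0.004  0.014] turn [-0.005 -0.007 -0.002] min rows 1.0
```

View pics/s3.png

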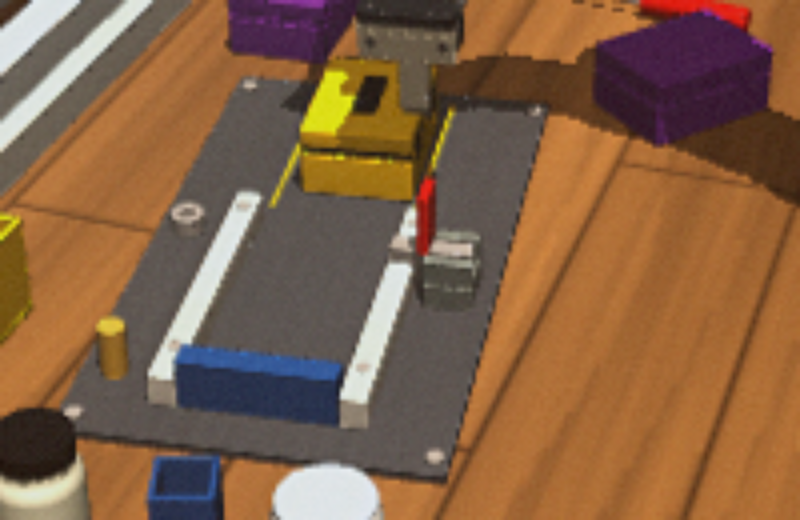

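The finger is against the near side of the case and the case is still flat. I'll back off and rise, then swing behind the case while turning the tool by 90°.

play_rows:
  rows:
    - [0,0.12,0,0,0,0,-1]
    - [0,0.1,-0.1,0,0,0,-1]
    - [0.1,0,-0.28,0,0,-0.28,-1]
    - [0.2,0,-0.2,0,0,-0.28,-1]
    - [0.28,0.05,0,0,0,-0.28,-1]

```text
clock: 3.45
position: [0.5325, -0.1562, 0.1333]
ee_rot: [2.768, -1.482, -0.002]
force: [1.9, -0.1, -0.0]
width: 1.003
```

```bash
python3 - <<'E'
from h import *
to([0,-220],120,XL)
E
```

```text
t 3.45 tcp [ 0.5325 -0.1562  0.1333] lane mm [[ -82.1 -183.7]] z 133.3 xdir deg -56.35 F [ 1.9 -0.1 -0. ] w 1.003 q [ 0.41  0.4  -0.29  1.79  0.14  0.97 -0.93]
delta rows: shift [ 0.453 -0.391  0.088] turn [ 0.004  0.003 -2.258] min rows 8.0
```

play_rows:
  rows:
    - [0,0,0,0,0,-0.29,-0.1]
    - [0,0,0,0,0,-0.29,-0.1]
    - [0,0,0,0,0,-0.29,-0.1]
    - [0,0,0,0,0,-0.29,-0.1]
    - [0,0,0,0,0,-0.29,-0.1]

```text
clock: 3.95
position: [0.5323, -0.1661, 0.1347]
ee_rot: [3.112, -0.383, 0.001]
force: [0.3, -0.6, 0.3]
width: 0.614
```

play_rows:
  rows:
    - [0,0,0,0,0,-0.29,-0.1]
    - [0,0,0,0,0,-0.29,-0.1]
    - [0.1,0.1,0,0,0,-0.2,-0.1]
    - [0.1,0.1,0,0,0,0,-0.1]
    - [0,0,0,0,0,0,-0.1]

```text
clock: 4.45
position: [0.5639, -0.1943, 0.1345]
ee_rot: [3.125, 0.259, -0.004]
force: [-0.3, 0.4, 0.6]
width: 0.553
```

```bash
python3 - <<'E'
from h import *
to([0,-210],42,XL)
im=get_image("top");cv2.imwrite("pics/t4f.png",im);casetop(im,140,"pics/t4.png")
im=get_image("side");cv2.imwrite("pics/s4.png",cv2.resize(im[130:290,230:430],None,fx=3.7,fy=3.7))
E
```

```text
t 4.45 tcp [ 0.5639 -0.1943  0.1345] lane mm [[ -56.5 -226. ]] z 134.5 xdir deg 9.46 F [-0.3  0.4  0.6] w 0.553 q [ 0.61  0.5  -0.53  1.68  0.29  1.05  0.14]
delta rows: shift [ 0.381 -0.103  0.615] turn [0.012 0.006 0.039] min rows 3.0
case lane mm: rect [  -6.5 -102.3] [ 88.5 117.9] 0.92 | centroid [  -6.6 -102.4] area 1027 yaw(rel lane, ccw+) deg 1.58
```

View pics/t4.png

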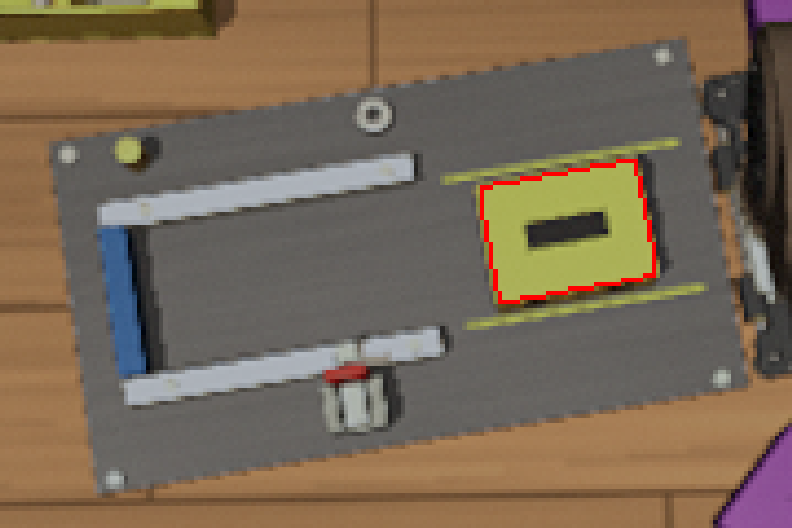

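View pics/s4.png

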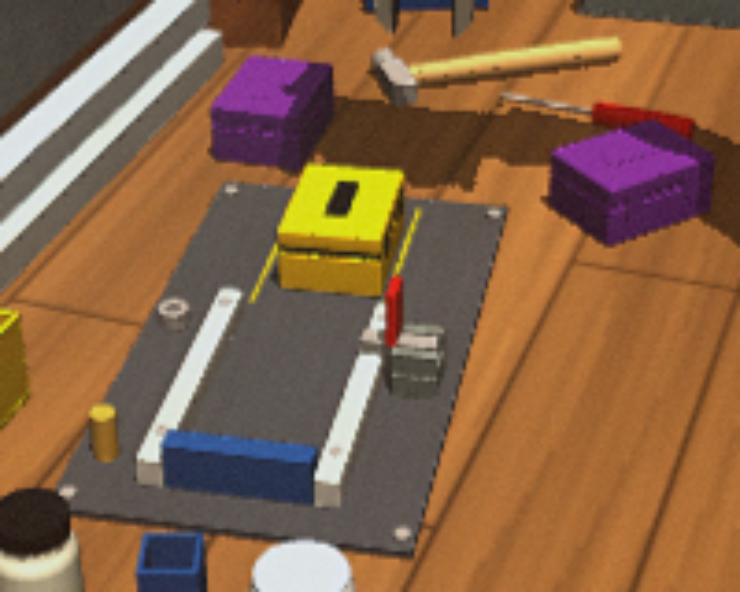

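The picture shows the case has not moved: the side push didn't reach it. I'll check finger geometry against the saved side image (s3).

```bash
python3 - <<'E'
from h import *
for dx in(-9.5,0,9.5):
  for dy in (46,65,-46,-65):
    p=np.r_[world([(-55.1+dx)/1000,(-102+dy)/1000]),.0441]
    q=proj("side",p)[0]; print(dx,dy,q.round(1),((q-[230,160])*4).round(0))
im=cv2.imread("pics/s3.png");cv2.imwrite("pics/s3c.png",cv2.resize(im[0:220,250:520],None,fx=2.7,fy=2.7))
E
```

```text
-9.5 46 [337.6 198.6] [431. 154.]
-9.5 65 [336.5 201.8] [426. 167.]
-9.5 -46 [342.9 184.1] [452.  96.]
-9.5 -65 [343.9 181.3] [456.  85.]
0 46 [334.6 198.3] [419. 153.]
0 65 [333.5 201.5] [414. 166.]
0 -46 [340.  183.9] [440.  95.]
0 -65 [341.1 181.1] [444.  84.]
9.5 46 [331.6 198. ] [407. 152.]
9.5 65 [330.4 201.2] [402. 165.]
9.5 -46 [337.2 183.6] [429.  94.]
9.5 -65 [338.3 180.8] [433.  83.]
```

View pics/s3c.png

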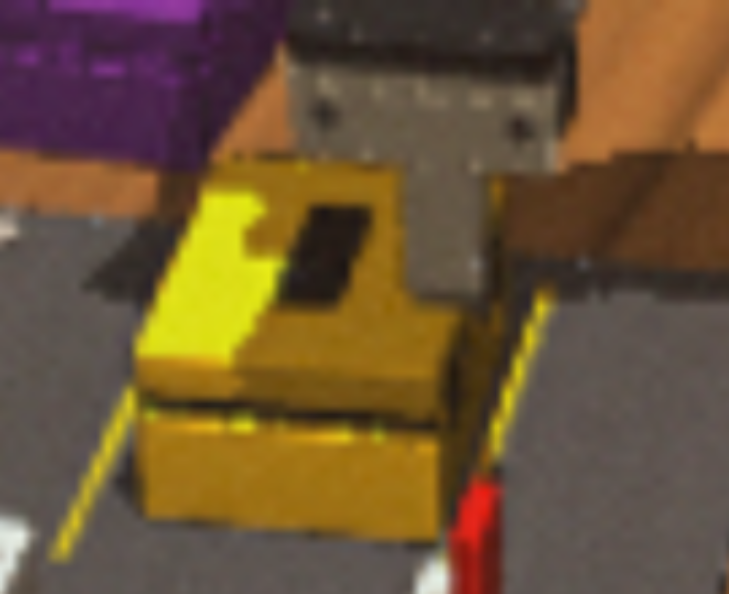

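The visible finger's tip is at the lid level, not beside the case: its column matches the prediction, but it sits about 13 px higher. I need to know the true tip height, so I'll check current and start images against the reported TCP.

```bash
python3 - <<'E'
from h import *
im0=cv2.imread("pics/side0.png").copy()
print("start tcp", proj("side",[.1968,-.5926,.1865]), proj("top",[.1968,-.5926,.1865]))
s,R=status(); p=s['position']
print("now", proj("side",p),proj("top",p)); print("tool z",R[:,2].round(3))
im=get_image("side")
for q in proj("side",np.array([p,p+.037*R[:,0],p-.037*R[:,0]])): cv2.circle(im,tuple(int(v) for v in q.round()),1,(0,255,0),-1)
a=cv2.resize(im[60:190,290:420],None,fx=4,fy=4,interpolation=cv2.INTER_CUBIC)
q=proj("side",[.1968,-.5926,.1865])[0];cv2.circle(im0,tuple(int(v) for v in q.round()),1,(0,255,0),-1)
b=cv2.resize(im0[20:150,435:535],None,fx=4,fy=4,interpolation=cv2.INTER_CUBIC)
cv2.imwrite("pics/tips.png",cv2.resize(np.hstack([a,b]),None,fx=.85,fy=.85))
E
```

```text
start tcp [[474.83305176 104.28324206]] [[533.0639219  312.51141535]]
t 4.55 tcp [ 0.5623 -0.1925  0.1344] lane mm [[ -57.9 -223.9]] z 134.4 xdir deg 9.52 F [-0.2  0.2  0.8] w 0.549 q [ 0.61  0.49 -0.54  1.68  0.29  1.05  0.14]
now [[345.04673664 148.89457936]] [[381.84977937 188.35481959]]
tool z [-0.004 -0.006 -1.   ]
```

View pics/tips.png

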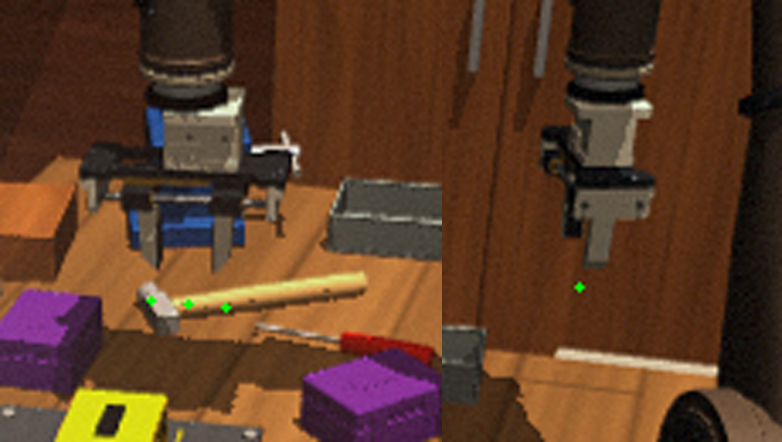

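```bash
python3 - <<'E'
from h import *
for nm,P in(("start",[.1968,-.5926,.1865]),("now",[.5623,-.1925,.1344])):
    for dz in (0,.01,.02,.03,.04,.05): print(nm,dz,proj("side",np.array(P)+[0,0,dz]).round(1),proj("top",np.array(P)+[0,0,dz]).round(1))
im=cv2.imread("pics/top0.png")
for dz in(0,.04):
    q=proj("top",np.array([.1968,-.5926,.1865+dz]))[0];cv2.circle(im,tuple(int(v) for v in q.round()),0,(0,255,0),-1)
a=cv2.resize(im[270:370,490:610],None,fx=5,fy=5,interpolation=cv2.INTER_CUBIC)
cv2.imwrite("pics/tipt.png",a)
im=cv2.imread("pics/side0.png");cv2.imwrite("pics/tips0.png",cv2.resize(im[50:120,450:510],None,fx=8,fy=8,interpolation=cv2.INTER_CUBIC))
E
```

```text
start 0 [[474.8 104.3]] [[533.1 312.5]]
start 0.01 [[475.2 101.7]] [[534.7 312.9]]
start 0.02 [[475.6  99. ]] [[536.4 313.4]]
start 0.03 [[476.   96.4]] [[538.  313.8]]
start 0.04 [[476.4  93.8]] [[539.8 314.3]]
start 0.05 [[476.7  91.1]] [[541.5 314.7]]
now 0 [[345.  148.9]] [[381.9 188.3]]
now 0.01 [[345.1 146.1]] [[382.3 187.8]]
now 0.02 [[345.1 143.4]] [[382.7 187.3]]
now 0.03 [[345.1 140.6]] [[383.1 186.8]]
now 0.04 [[345.1 137.8]] [[383.5 186.3]]
now 0.05 [[345.1 135. ]] [[384.  185.7]]
```

View pics/tipt.png

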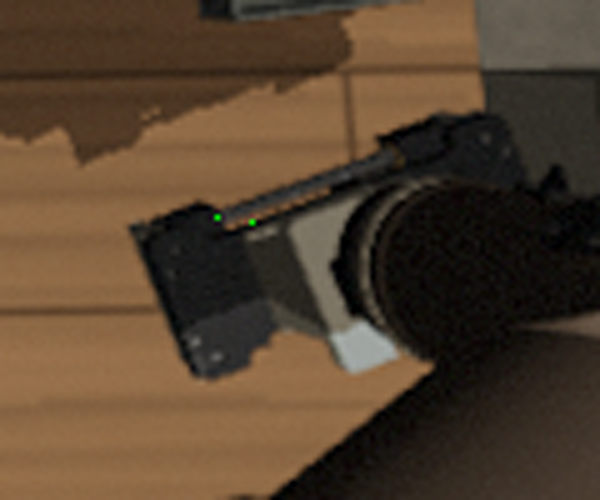

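View pics/tips0.png

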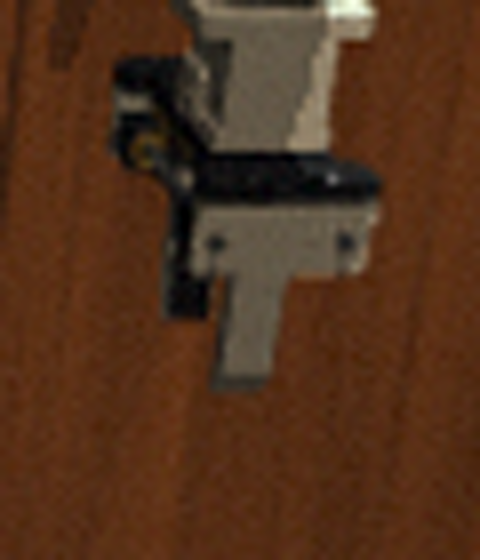

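Both images agree: the fingertips are ~35 mm above the reported TCP (start 0.039, now 0.034), while columns match. That also explains why I missed the case, so the reported z is low by about 36 mm. I'll use true tip z ≈ reported + 36 mm. For the redo I keep this orientation, shut the fingers and push sideways at the case's middle.

```bash
python3 - <<'E'
from h import *
to([-105,-102],60,XL)
E
```

```text
t 4.6 tcp [ 0.5621 -0.192   0.1345] lane mm [[ -58.  -223.4]] z 134.5 xdir deg 9.55 F [-0.7  0.4 -0.3] w 0.551 q [ 0.61  0.49 -0.54  1.68  0.29  1.05  0.14]
delta rows: shift [-0.294 -0.818  0.494] turn [0.01  0.009 0.042] min rows 4.0
```

play_rows:
  rows:
    - [-0.15,-0.1,0,0.01,0.009,0.042,1]
    - [-0.14,-0.22,0,0,0,0,1]
    - [0,-0.25,0.1,0,0,0,1]
    - [0,-0.2,0.2,0,0,0,1]
    - [0,0,0.15,0,0,0,1]

```text
clock: 5.1
position: [0.4989, -0.0801, 0.0685]
ee_rot: [3.131, 0.223, 0.009]
force: [0.8, -0.3, -0.6]
width: 0.168
```

```bash
python3 - <<'E'
from h import *
to([-95,-102],9,XL)
s=observe()
im=get_image("side");cv2.imwrite("pics/s5f.png",im)
R=Ro.from_rotvec(s['ee_rot']).as_matrix()
for dz in(0,.036): 
    q=proj("side",s['position']+[0,0,dz])[0];print(q);cv2.circle(im,tuple(int(v) for v in q.round()),0,(0,255,0),-1)
cv2.imwrite("pics/s5.png",cv2.resize(im[110:240,290:390],None,fx=5,fy=4.6,interpolation=cv2.INTER_NEAREST))
E
```

```text
t 5.1 tcp [ 0.4989 -0.0801  0.0685] lane mm [[-104.3 -103.6]] z 68.5 xdir deg 8.16 F [ 0.8 -0.3 -0.6] w 0.168 q [ 0.47  0.44 -0.55  1.97  0.32  0.81 -0.12]
delta rows: shift [ 0.06  -0.012  0.397] turn [ 0.005 -0.011 -0.007] min rows 2.0
[352.84214192 185.40962781]
[352.98311043 175.36626732]
```

View pics/s5.png

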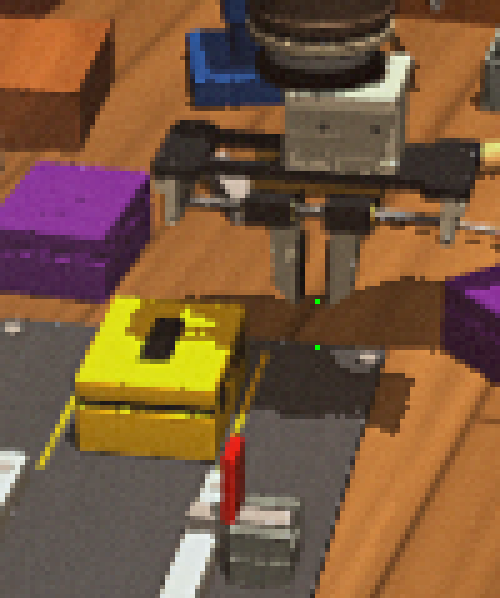

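The point 36 mm above the reported TCP falls right on the fingertips (crop (317,300)). Now I'll descend to true tip ≈44 mm beside the case.

play_rows:
  rows:
    - [0,0,0.2,0,0,0,1]
    - [0,0,0.18,0,0,0,1]
    - [0.03,0,0.02,0,0,0,1]
    - [0,0,0,0,0,0,1]

```text
clock: 5.55
position: [0.5011, -0.0815, 0.0061]
ee_rot: [3.13, 0.222, 0.002]
force: [0.1, 0.5, 0.4]
width: 0.004
```

```bash
python3 - <<'E'
from h import *
to([-63.5,-102],8,XL)
s=observe()
im=get_image("side");cv2.imwrite("pics/s6f.png",im)
q=proj("side",s['position']+[0,0,.036])[0];print(q);cv2.circle(im,tuple(int(v) for v in q.round()),0,(0,255,0),-1)
cv2.imwrite("pics/s6.png",cv2.resize(im[110:240,290:390],None,fx=5,fy=4.6,interpolation=cv2.INTER_NEAREST))
E
```

```text
t 5.55 tcp [ 0.5011 -0.0815  0.0061] lane mm [[-102.3 -105.2]] z 6.1 xdir deg 8.13 F [0.1 0.5 0.4] w 0.004 q [ 0.42  0.54 -0.5   2.02  0.4   0.68 -0.19]
delta rows: shift [ 0.258 -0.022 -0.012] turn [ 0.008 -0.002 -0.008] min rows 1.0
[352.20179346 192.30794325]
```

View pics/s6.png

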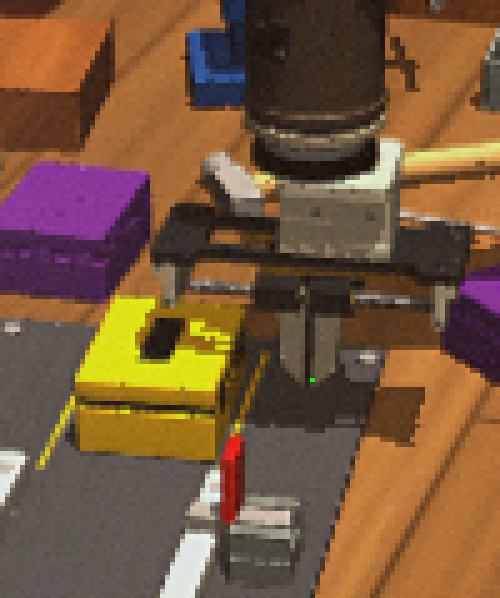

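play_rows:
  rows:
    - [0.1,-0.02,0,0.008,0,-0.008,1]
    - [0.08,0,0,0,0,0,1]
    - [0.04,0,0,0,0,0,1]
    - [0.03,0,0,0,0,0,1]
    - [0,0,0,0,0,0,1]

```text
clock: 6.1
position: [0.5401, -0.0747, 0.0111]
ee_rot: [3.131, 0.225, 0.006]
force: [0.1, 0.4, -0.2]
width: 0.011
```

```bash
python3 - <<'E'
from h import *
to([-63.5,-102],6,XL)
im=get_image("side");cv2.imwrite("pics/s7f.png",im)
cv2.imwrite("pics/s7.png",cv2.resize(im[110:240,290:390],None,fx=5,fy=4.6,interpolation=cv2.INTER_NEAREST))
E
```

```text
t 6.1 tcp [ 0.5401 -0.0747  0.0111] lane mm [[ -62.7 -104.2]] z 11.1 xdir deg 8.21 F [ 0.1  0.4 -0.2] w 0.011 q [ 0.4   0.57 -0.5   1.92  0.4   0.74 -0.19]
delta rows: shift [-0.005 -0.014  0.034] turn [ 0.006 -0.007 -0.005] min rows 1.0
```

View pics/s7.png

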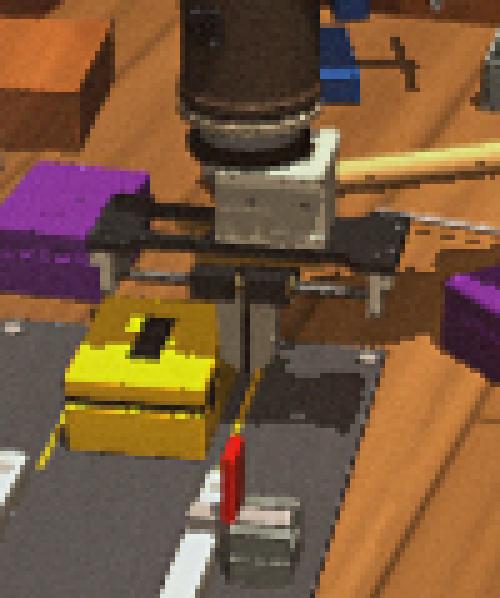

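The fingers touch the case's near side and it shifted about 2 px (7 mm) away. I'll back off, go behind and re-measure from above.

play_rows:
  rows:
    - [-0.15,0,0,0,0,0,1]
    - [-0.1,0.05,-0.15,0,0,0,0.0]
    - [0,0.1,-0.28,0,0,0,0.0]
    - [0,0.25,-0.2,0,0,0,0.0]
    - [0.1,0.28,0,0,0,0,0.0]

```text
clock: 6.65
position: [0.5284, -0.1747, 0.1089]
ee_rot: [3.132, 0.243, 0.003]
force: [1.3, 0.6, -0.1]
width: 0.305
```

play_rows:
  rows:
    - [0.15,0.25,0,0,0,0,0.0]
    - [0.15,0.1,0,0,0,0,0.0]
    - [0.1,0,0,0,0,0,0.0]
    - [0.0,0,0,0,0,0,0.0]

```text
clock: 7.05
position: [0.5984, -0.2292, 0.1112]
ee_rot: [3.127, 0.225, 0.009]
force: [-1.1, 1.2, -0.1]
width: 0.5
```

```bash
python3 - <<'E'
from h import *
to([0,-215],8,XL)
im=get_image("top");cv2.imwrite("pics/t8f.png",im);casetop(im,140,"pics/t8.png")
casetop(im,120)
im=get_image("side");cv2.imwrite("pics/s8f.png",im);cv2.imwrite("pics/s8.png",cv2.resize(im[90:250,260:400],None,fx=4.5,fy=3.7,interpolation=cv2.INTER_NEAREST))
E
```

```text
t 7.05 tcp [ 0.5984 -0.2292  0.1112] lane mm [[ -27.4 -265.5]] z 111.2 xdir deg 8.24 F [-1.1  1.2 -0.1] w 0.5 q [ 0.62  0.58 -0.52  1.6   0.32  1.04  0.15]
delta rows: shift [ 0.178 -0.342  0.687] turn [ 0.013 -0.011 -0.004] min rows 3.0
case lane mm: rect [   1.6 -102.7] [ 91.2 118.2] 0.74 | centroid [   0.8 -102.2] area 1048 yaw(rel lane, ccw+) deg -0.89
case lane mm: rect [   1.4 -101.8] [ 91.8 120.9] 0.75 | centroid [   1.1 -101.6] area 1084 yaw(rel lane, ccw+) deg 0.63
```

View pics/t8.png

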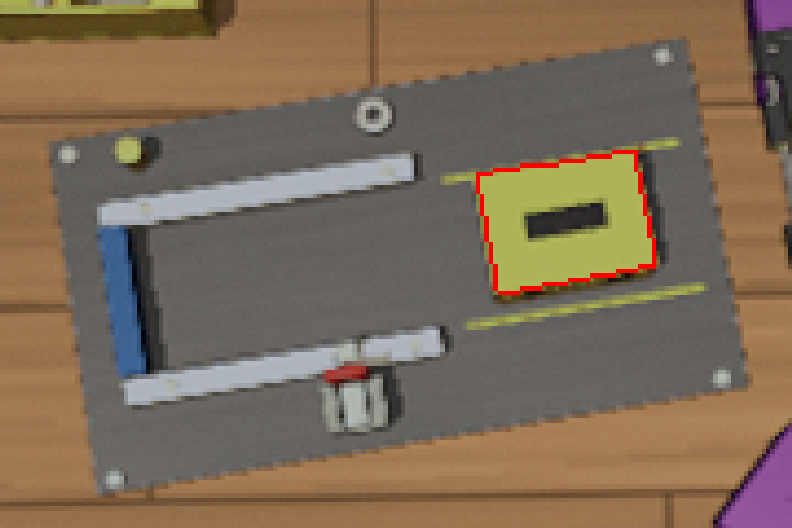

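View pics/s8.png

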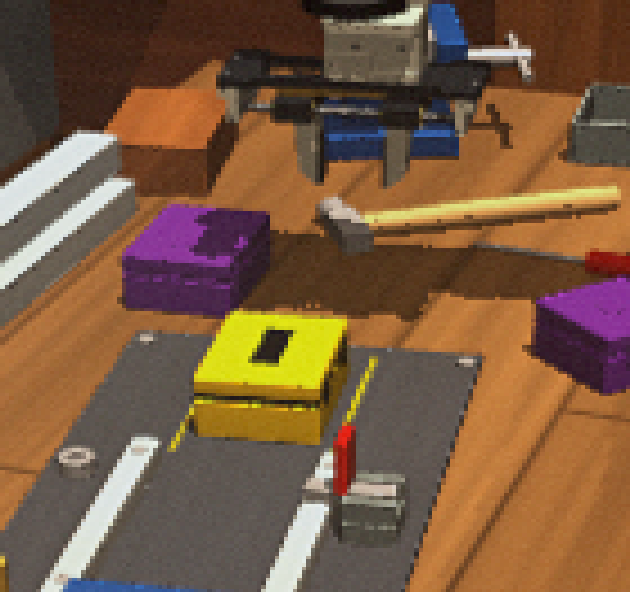

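The case is now at x≈+1 mm with yaw ≈0°. The fingers are 46 mm apart, the right setting for a two-point push from behind.

play_rows:
  rows:
    - [0.1,-0.05,0.22,0.013,-0.011,0,0.0]
    - [0.08,-0.1,0.22,0,0,0,0.0]
    - [0,-0.1,0.2,0,0,0,0.0]
    - [0,0,0.05,0,0,0,0.0]
    - [0,0,0,0,0,0,0.0]

```text
clock: 7.65
position: [0.6146, -0.188, 0.007]
ee_rot: [3.131, 0.227, -0.003]
force: [1.1, -0.7, 0.6]
width: 0.499
```

```bash
python3 - <<'E'
from h import *
to([0.5,-180],8,XL)
s=observe()
im=get_image("side")
q=proj("side",s['position']+[0,0,.036])[0];print(q);cv2.circle(im,tuple(int(v) for v in q.round()),0,(0,255,0),-1)
cv2.imwrite("pics/s9.png",cv2.resize(im[110:240,280:380],None,fx=5,fy=4.6,interpolation=cv2.INTER_NEAREST))
E
```

```text
t 7.65 tcp [ 0.6146 -0.188   0.007 ] lane mm [[  -5.4 -227.2]] z 7.0 xdir deg 8.29 F [ 1.1 -0.7  0.6] w 0.499 q [ 0.52  0.7  -0.47  1.67  0.4   0.87  0.03]
delta rows: shift [ 0.039 -0.314 -0.008] turn [ 0.005  0.004 -0.002] min rows 1.0
[329.95452104 171.54048611]
```

View pics/s9.png

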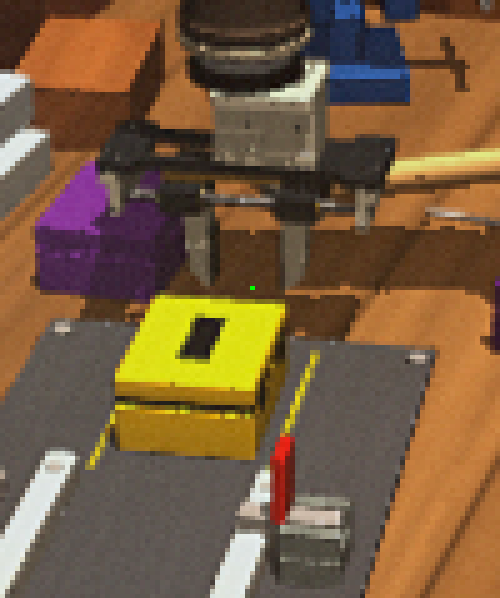

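play_rows:
  rows:
    - [0.04,-0.15,0,0,0,0,0.0]
    - [0,-0.15,0,0,0,0,0.0]
    - [0,-0.05,0,0,0,0,0.0]
    - [0,-0.04,0,0,0,0,0.0]
    - [0,-0.04,0,0,0,0,0.0]

```text
clock: 8.2
position: [0.6143, -0.1303, 0.0147]
ee_rot: [3.124, 0.213, 0.01]
force: [-0.4, -2.4, -0.6]
width: 0.496
```

```bash
python3 - <<'E'
from h import *
to([0.5,-80],8,XL)
E
```

```text
t 8.2 tcp [ 0.6143 -0.1303  0.0147] lane mm [[   2.6 -170. ]] z 14.7 xdir deg 7.81 F [-0.4 -2.4 -0.6] w 0.496 q [ 0.43  0.66 -0.47  1.72  0.4   0.85 -0.08]
delta rows: shift [-0.02  -0.6    0.038] turn [ 0.021 -0.011 -0.019] min rows 2.0
```

play_rows:
  rows:
    - [-0.01,-0.05,0.03,0.02,-0.01,-0.019,0.0]
    - [0,-0.05,0.01,0,0,0,0.0]
    - [0,-0.05,0,0,0,0,0.0]
    - [0,-0.05,0,0,0,0,0.0]
    - [0,-0.05,0,0,0,0,0.0]

```text
clock: 8.7
position: [0.6095, -0.1013, 0.0099]
ee_rot: [3.126, 0.216, 0.007]
force: [1.3, -4.9, 3.2]
width: 0.5
```

```bash
cat >> h.py <<'E'
def sidecase(im,save=None,vmin=60):
    """front face (seen from +y): contour of yellow; bottom front corners on plate"""
    H,S,V=cv2.split(cv2.cvtColor(im,cv2.COLOR_BGR2HSV))
    m=((H>15)&(H<40)&(S>120)&(V>vmin)).astype(np.uint8);m[:165]=0;m[275:]=0;m[:,:282]=0;m[:,352:]=0
    m=cv2.morphologyEx(m,cv2.MORPH_CLOSE,np.ones((3,3)));m=cv2.morphologyEx(m,cv2.MORPH_OPEN,np.ones((5,5)))
    b=blobs(m,100)[0]; f=b.astype(float)
    L=f[:,0].min();
    # bottom edge: lowest pixels per column
    cols=np.unique(b[:,0]);bot=np.array([b[b[:,0]==c,1].max() for c in cols])
    i0=cols[0]+2
    print("side bottom edge:",list(zip(cols.tolist(),bot.tolist()))[::4])
    if save: v=im.copy();cv2.drawContours(v,[b[:,None]],-1,(0,0,255),1);cv2.imwrite(save,cv2.resize(v[150:290,260:380],None,fx=5,fy=4.2,interpolation=cv2.INTER_NEAREST))
E
python3 - <<'E'
from h import *
to([0.5,-80],8,XL)
im=get_image("side");sidecase(im,"pics/s10.png")
im=get_image("top");casetop(im,130,"pics/t10.png")
E
```

```text
t 8.7 tcp [ 0.6095 -0.1013  0.0099] lane mm [[   2.1 -140.6]] z 9.9 xdir deg 7.91 F [ 1.3 -4.9  3.2] w 0.5 q [ 0.39  0.66 -0.47  1.74  0.4   0.83 -0.13]
delta rows: shift [-0.014 -0.404  0.01 ] turn [ 0.016 -0.007 -0.015] min rows 2.0
side bottom edge: [(299, 211), (303, 212), (307, 213), (311, 213), (315, 214), (319, 214), (323, 214), (327, 214), (331, 206), (335, 195)]
case lane mm: rect [  1.7 -56.8] [98.7 89.3] 89.39 | centroid [  1.5 -53.8] area 728 yaw(rel lane, ccw+) deg -0.36
```

View pics/s10.png

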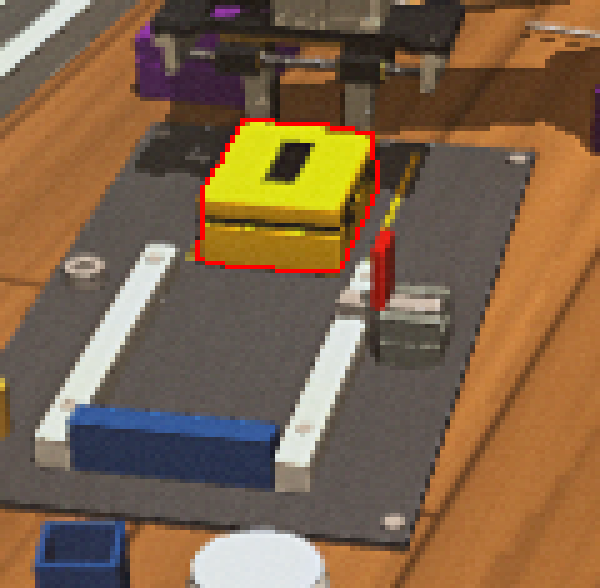

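View pics/t10.png

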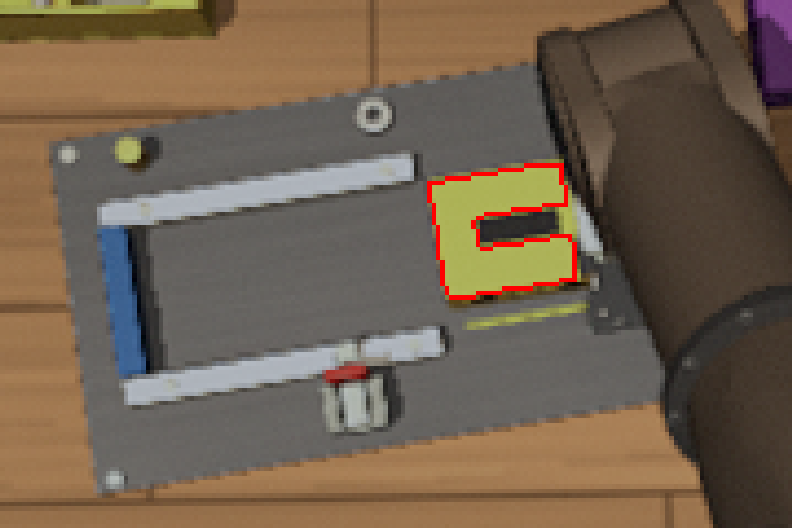

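Case at x≈+1.6 mm, yaw ≈-0.4°, front about 9 mm before the mouth, with clearance on both sides. I'll continue with small corrections.

play_rows:
  rows:
    - [-0.01,-0.06,0.01,0.016,-0.007,-0.015,0.0]
    - [-0.005,-0.06,0.005,0,0,-0.005,0.0]
    - [-0.005,-0.06,0.005,0,0,0,0.0]
    - [-0.005,-0.06,0.005,0,0,0,0.0]
    - [-0.005,-0.06,0,0,0,0,0.0]

```text
clock: 9.3
position: [0.5988, -0.0562, 0.0061]
ee_rot: [3.132, 0.231, 0.002]
force: [1.6, -3.6, 2.3]
width: 0.501
```

```bash
python3 - <<'E'
from h import *
to([-0.5,0],8,XL)
im=get_image("top");casetop(im,130,"pics/t11.png")
E
```

```text
t 9.3 tcp [ 0.5988 -0.0562  0.0061] lane mm [[ -1.9 -94.4]] z 6.1 xdir deg 8.45 F [ 1.6 -3.6  2.3] w 0.501 q [ 0.33  0.65 -0.48  1.78  0.4   0.8  -0.2 ]
delta rows: shift [ 0.01  -0.63  -0.013] turn [ 0.002 -0.003  0.003] min rows 2.0
case lane mm: rect [  0.2 -12.5] [93.8 96.6] 0.03 | centroid [-2.1 -8.7] area 708 yaw(rel lane, ccw+) deg -75.57
```

View pics/t11.png

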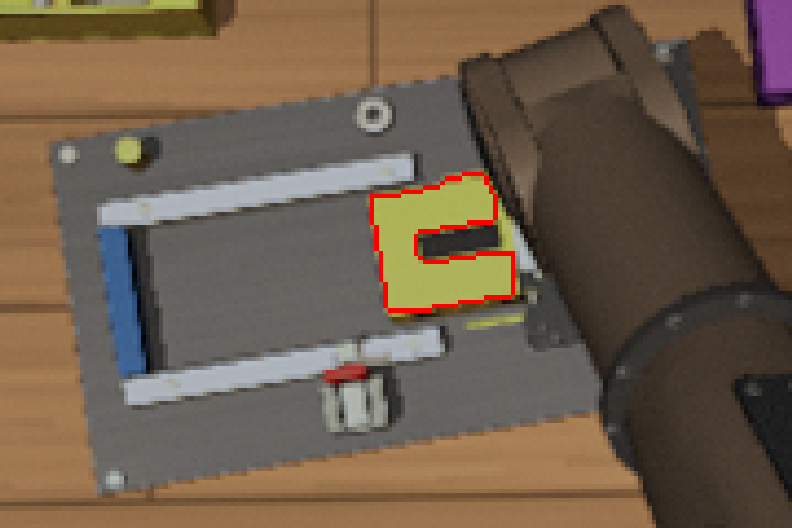

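Inside the mouth: case centred (x≈0), angle ≈0°. Continuing straight.

play_rows:
  rows:
    - [0.005,-0.06,-0.005,0,0,0,0.0]
    - [0,-0.06,0,0,0,0,0.0]
    - [0,-0.06,0,0,0,0,0.0]
    - [0,-0.06,0,0,0,0,0.0]
    - [0,-0.06,0,0,0,0,0.0]

```text
clock: 9.85
position: [0.5906, -0.0062, 0.0063]
ee_rot: [-3.132, -0.235, 0.002]
force: [0.1, -3.6, 1.3]
width: 0.5
```

```bash
python3 - <<'E'
from h import *
to([-0.5,0],8,XL)
im=get_image("top");casetop(im,130,"pics/t12.png")
im=get_image("side");sidecase(im,"pics/s12.png")
E
```

```text
t 9.85 tcp [ 0.5906 -0.0062  0.0063] lane mm [[ -2.8 -43.7]] z 6.3 xdir deg 8.57 F [ 0.1 -3.6  1.3] w 0.5 q [ 0.25  0.64 -0.48  1.81  0.39  0.79 -0.28]
delta rows: shift [ 0.016 -0.291 -0.011] turn [-0.001  0.002  0.008] min rows 1.0
case lane mm: rect [-3.2 39.6] [89.2 93.3] 0.59 | centroid [-5.5 45.7] area 644 yaw(rel lane, ccw+) deg -57.25
side bottom edge: [(293, 229), (297, 231), (301, 231), (305, 231), (309, 232), (313, 232), (317, 233), (321, 233), (325, 226), (329, 215)]
```

View pics/t12.png

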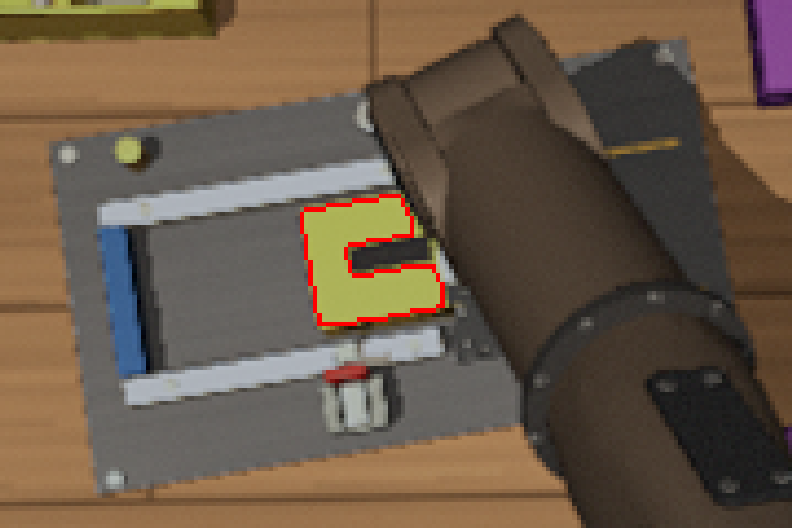

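View pics/s12.png

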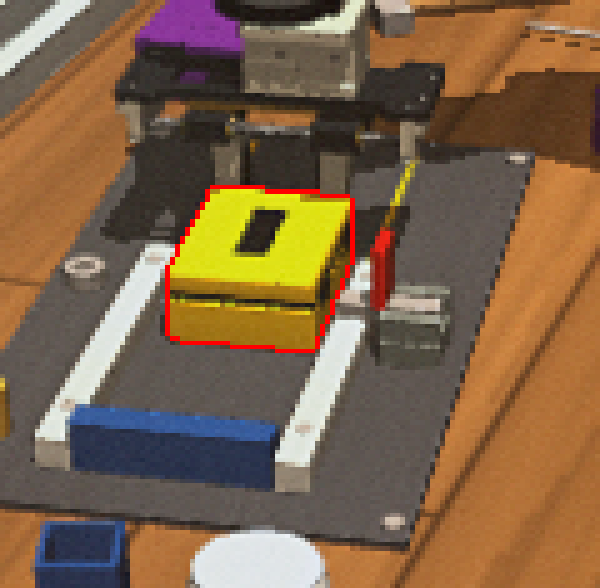

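```bash
python3 - <<'E'
from h import *
c=cast("side",[[293.3,230.3],[323,233.7]],.008);print(lane(c)*1000)
# rails at same heights: inner base edges of far and near rails in side view for comparison
c=cast("side",[[260+75/5,150+405/4.2],[260+278/5,150+425/4.2]],.048);print("blue stop top-face corners",lane(c)*1000)
E
```

```text
[[ 41.57786701  85.84233215]
 [-48.1133051   86.3943945 ]]
blue stop top-face corners [[ 53.49875908 222.76211097]
 [-58.27057791 222.63478487]]
```

play_rows:
  rows:
    - [0.01,-0.06,0,0,0,0.01,0.0]
    - [0.008,-0.06,0,0,0,0.005,0.0]
    - [0.008,-0.06,0,0,0,0,0.0]
    - [0.008,-0.06,0,0,0,0,0.0]

```text
clock: 10.35
position: [0.5895, 0.0309, 0.006]
ee_rot: [3.133, 0.221, -0.005]
force: [0.5, -3.7, 2.3]
width: 0.503
```

```bash
python3 - <<'E'
from h import *
to([0,85],8,XL)
im=get_image("top");casetop(im,130,"pics/t13.png")
im=get_image("side");sidecase(im,"pics/s13.png")
E
```

```text
t 10.35 tcp [0.5895 0.0309 0.006 ] lane mm [[ 1.6 -6.9]] z 6.0 xdir deg 8.07 F [ 0.5 -3.7  2.3] w 0.503 q [ 0.18  0.64 -0.48  1.81  0.39  0.8  -0.35]
delta rows: shift [-0.013 -0.613 -0.014] turn [ 0.001  0.007 -0.01 ] min rows 2.0
case lane mm: rect [ 1.9 77.2] [89.  92.3] 0.03 | centroid [-2.2 85.2] area 598 yaw(rel lane, ccw+) deg -58.94
side bottom edge: [(288, 236), (292, 238), (296, 238), (300, 239), (304, 239), (308, 239), (312, 240), (316, 240), (320, 235), (324, 224)]
```

View pics/t13.png

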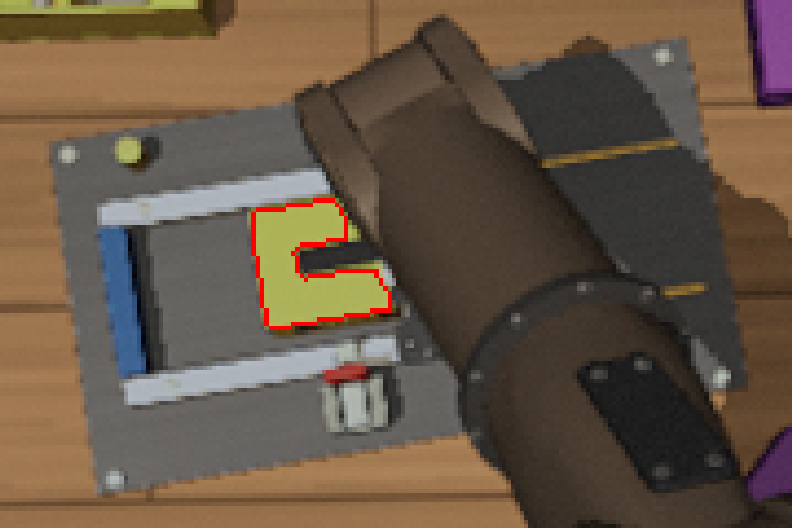

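View pics/s13.png

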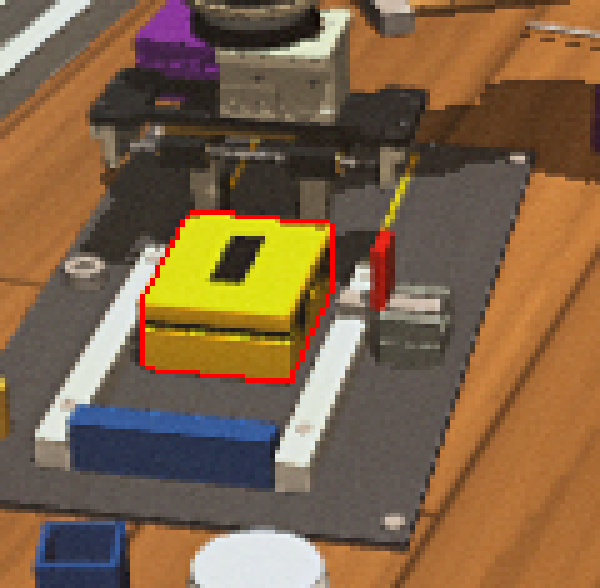

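Case at x≈+2, aligned. Before going further, I need the height of the gripper's outer hanging brackets against the red plate (top 96 mm), since the near bracket will pass close to it.

```bash
python3 - <<'E'
from h import *
# intersect side rays with vertical plane lane y = y0
def vplane(px,y0):
    c=camera_model("side");d=(np.linalg.inv(c['K'])@np.r_[px,1])@c['R'];o=-c['R'].T@c['t']
    dy=d[:2]@YL; oy=(o[:2]-M)@YL; k=(y0-oy)/dy; P=o+k*d; return np.r_[(P[:2]-M)@XL,P[2]]*1000
for nm,px in(("tip",(352.4,192.6)),("left br",(324,176.3)),("right br",(378,181.7)),("rail body bottom L",(322,166.5)),("finger block bottom",(351,177.5))):
    for y0 in(-.105,-.09): print(nm,y0,vplane(px,y0).round(1))
im=cv2.imread("pics/s6f.png");cv2.imwrite("pics/s6z.png",cv2.resize(im[145:200,312:392],None,fx=9,fy=9,interpolation=cv2.INTER_CUBIC))
E
```

```text
tip -0.105 [-103.    41.2]
tip -0.09 [-105.3   50.2]
left br -0.105 [-11.6  91.3]
left br -0.09 [-15.   99.8]
right br -0.105 [-182.5   89. ]
right br -0.09 [-184.    97.5]
rail body bottom L -0.105 [ -5.8 125.7]
rail body bottom L -0.09 [ -9.3 133.8]
finger block bottom -0.105 [-97.9  95.5]
finger block bottom -0.09 [-100.3  103.9]
```

View pics/s6z.png

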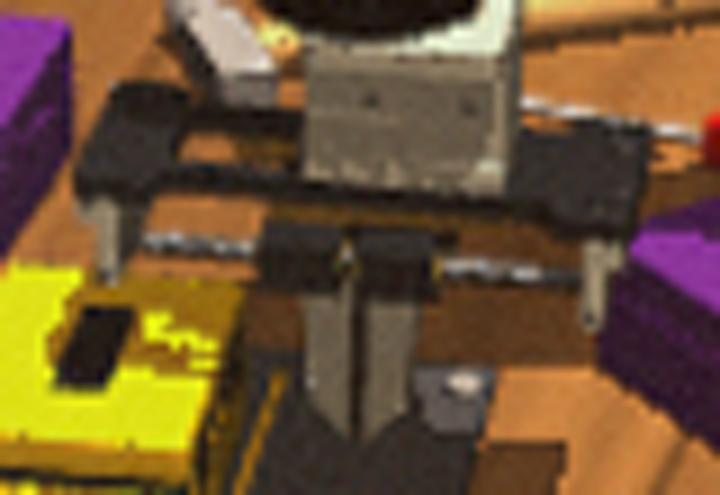

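The bracket bottom is about 66 mm above the tips, because the visible edge is the bracket's front edge; this matches the spec. That leaves roughly 15 mm over the red plate. I'll raise the tool about 7 mm for margin, still with 15+ mm overlap on the case.

play_rows:
  rows:
    - [-0.003,-0.05,-0.02,0,0.007,-0.01,0.0]
    - [0,-0.05,-0.02,0,0,0,0.0]
    - [0,-0.03,0,0,0,0,0.0]

```text
clock: 10.75
position: [0.5853, 0.0533, 0.0118]
ee_rot: [-3.131, -0.233, 0.001]
force: [-0.1, -4.0, 3.3]
width: 0.501
```

```bash
python3 - <<'E'
from h import *
to([0,85],12,XL)
im=get_image("top");casetop(im,130,"pics/t14.png")
im=get_image("side");cv2.imwrite("pics/s14f.png",im);cv2.imwrite("pics/s14.png",cv2.resize(im[150:270,265:365],None,fx=6.5,fy=5,interpolation=cv2.INTER_CUBIC))
E
```

```text
t 10.75 tcp [0.5853 0.0533 0.0118] lane mm [[ 0.6 15.9]] z 11.8 xdir deg 8.5 F [-0.1 -4.   3.3] w 0.501 q [ 0.15  0.62 -0.48  1.81  0.39  0.8  -0.38]
delta rows: shift [-0.003 -0.461 -0.   ] turn [-0.003  0.001  0.005] min rows 2.0
case lane mm: rect [  0.9 101. ] [89. 89.] 0.03 | centroid [ -4.  109.2] area 567 yaw(rel lane, ccw+) deg -58.71
```

View pics/s14.png

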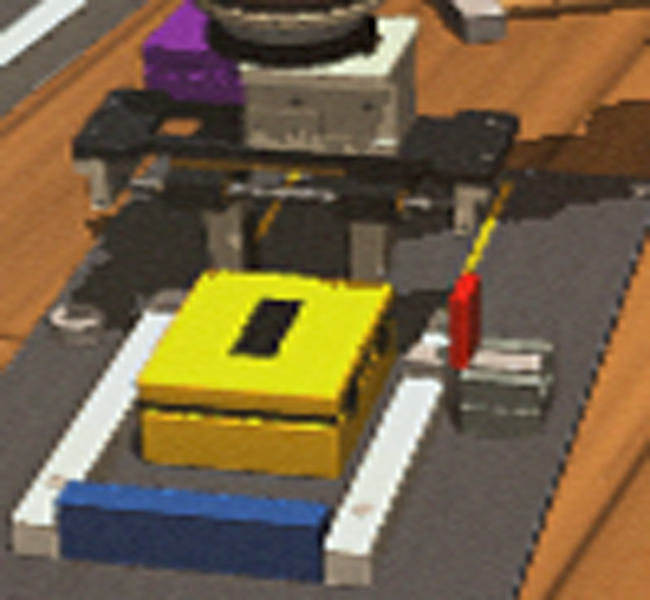

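```bash
python3 - <<'E'
from h import *
def vplane(px,y0):
    c=camera_model("side");d=(np.linalg.inv(c['K'])@np.r_[px,1])@c['R'];o=-c['R'].T@c['t']
    dy=d[:2]@YL; oy=(o[:2]-M)@YL; k=(y0-oy)/dy; P=o+k*d; return np.r_[(P[:2]-M)@XL,P[2]]*1000
for y0 in(.006,.016,.026,.036,.053): print(y0,vplane((336.8,197),y0).round(1), "black plate lower edge",vplane((340,150+33.6+150),y0).round(1) if 0 else vplane((265+480/6.5,150+182/5),y0).round(1))
print("red top front",vplane((265+467/6.5,150+276/5),.084),vplane((265+467/6.5,150+276/5),.069))
E
python3 - <<'E'
import cv2
im=cv2.imread("pics/side0.png");cv2.imwrite("pics/start_br.png",cv2.resize(im[40:110,445:515],None,fx=8,fy=8,interpolation=cv2.INTER_CUBIC))
E
```

```text
0.006 [-74.   87.9] black plate lower edge [-80.2 124.7]
0.016 [-75.9  94.1] black plate lower edge [-82.1 130.6]
0.026 [-77.9 100.2] black plate lower edge [-84.  136.4]
0.036 [-79.8 106.4] black plate lower edge [-85.9 142.3]
0.053 [-83.1 116.9] black plate lower edge [-89.1 152.3]
red top front [-89.11402092 109.23212555] [-86.20600798  99.62495916]
```

View pics/start_br.png

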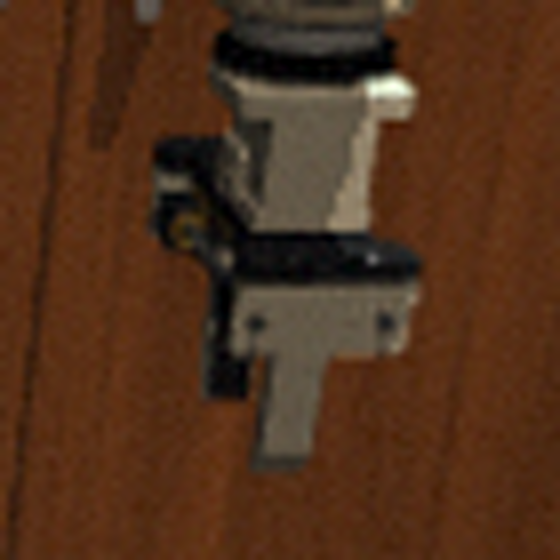

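Bracket bottom ≈110–117 mm against red plate top 96 mm, so it clears. Case at x≈+0.9, straight. Continuing.

play_rows:
  rows:
    - [0,-0.06,0,-0.003,0,0.005,0.0]
    - [0,-0.06,0,0,0,0,0.0]
    - [0,-0.06,0,0,0,0,0.0]
    - [0,-0.06,0,0,0,0,0.0]
    - [0,-0.03,0,0,0,0,0.0]

```text
clock: 11.35
position: [0.5793, 0.0941, 0.0117]
ee_rot: [3.132, 0.226, -0.001]
force: [1.1, -3.6, 1.9]
width: 0.497
```

```bash
python3 - <<'E'
from h import *
to([0,85],12,XL)
im=get_image("top");casetop(im,130,"pics/t15.png")
im=get_image("side");cv2.imwrite("pics/s15.png",cv2.resize(im[150:270,265:365],None,fx=6.5,fy=5,interpolation=cv2.INTER_CUBIC))
E
```

```text
t 11.35 tcp [0.5793 0.0941 0.0117] lane mm [[ 0.6 57.1]] z 11.7 xdir deg 8.24 F [ 1.1 -3.6  1.9] w 0.497 q [ 0.08  0.62 -0.48  1.82  0.39  0.8  -0.45]
delta rows: shift [-0.005 -0.186 -0.003] turn [ 0.003  0.001 -0.004] min rows 1.0
case lane mm: rect [  1.3 144.2] [85.5 88.9] 89.81 | centroid [ -5.8 153.9] area 503 yaw(rel lane, ccw+) deg -56.12
```

View pics/s15.png

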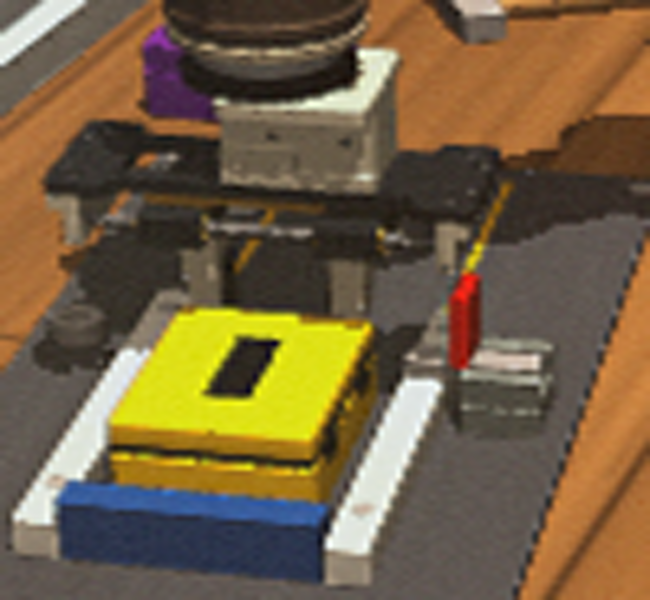

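View pics/t15.png

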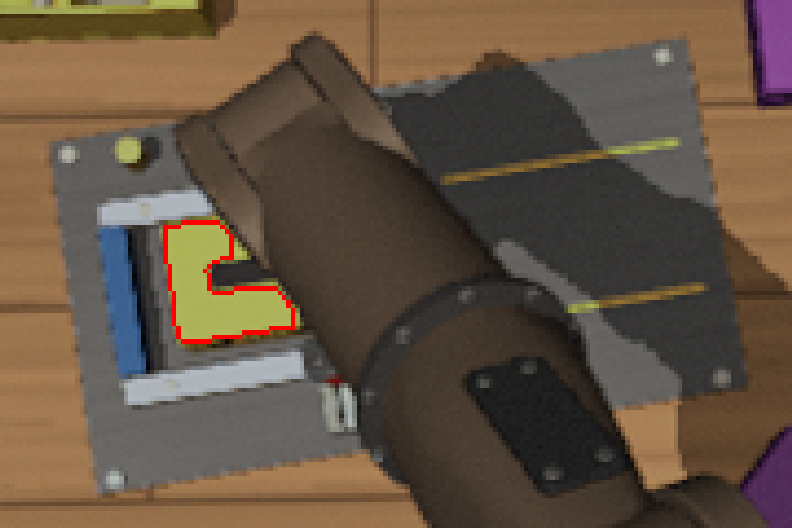

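Case straight, clear of both rails, about 28 mm from the stop; the red plate has not moved. Slower now.

play_rows:
  rows:
    - [0,-0.05,0,0.003,0,-0.004,0.0]
    - [0,-0.05,0,0,0,0,0.0]
    - [0,-0.025,0,0,0,0,0.0]
    - [0,-0.02,0,0,0,0,0.0]

```text
clock: 11.85
position: [0.5763, 0.1152, 0.0115]
ee_rot: [3.132, 0.227, -0.001]
force: [0.6, -3.6, 1.4]
width: 0.501
```

```bash
python3 - <<'E'
from h import *
to([0,85],12,XL)
E
```

```text
t 11.85 tcp [0.5763 0.1152 0.0115] lane mm [[ 0.7 78.4]] z 11.5 xdir deg 8.29 F [ 0.6 -3.6  1.4] w 0.501 q [ 0.04  0.62 -0.48  1.81  0.39  0.8  -0.49]
delta rows: shift [-0.005 -0.044 -0.003] turn [ 0.002  0.002 -0.002] min rows 1.0
```

play_rows:
  rows:
    - [0,-0.02,0,0,0,0,0.0]
    - [0,-0.02,0,0,0,0,0.0]
    - [0,-0.015,0,0,0,0,0.0]

```text
clock: 12.15
position: [0.5754, 0.1226, 0.0115]
ee_rot: [3.13, 0.226, -0.001]
force: [0.4, -9.7, 4.1]
width: 0.503
```

```bash
python3 - <<'E'
from h import *
to([0,87],12,XL)
E
```

```text
t 12.15 tcp [0.5754 0.1226 0.0115] lane mm [[ 0.9 85.9]] z 11.5 xdir deg 8.24 F [ 0.4 -9.7  4.1] w 0.503 q [ 0.03  0.62 -0.48  1.81  0.39  0.8  -0.5 ]
delta rows: shift [-0.006 -0.007 -0.003] turn [ 0.006  0.001 -0.004] min rows 1.0
```

Force rose from 3.6 to 9.7 N at tool y 85.9 (expected ≈85.4): the case is at the stop. One more gentle press.

play_rows:
  rows:
    - [0,-0.015,0,0,0,0,0.0]
    - [0,-0.015,0,0,0,0,0.0]

```text
clock: 12.35
position: [0.5753, 0.1222, 0.0115]
ee_rot: [3.124, 0.222, -0.002]
force: [1.2, -8.6, 4.1]
width: 0.5
```

```bash
python3 - <<'E'
from h import *
to([0,70],50,XL)
im=get_image("side");cv2.imwrite("pics/s16.png",cv2.resize(im[150:270,265:365],None,fx=6.5,fy=5,interpolation=cv2.INTER_CUBIC))
E
```

```text
t 12.35 tcp [0.5753 0.1222 0.0115] lane mm [[ 0.8 85.5]] z 11.5 xdir deg 8.12 F [ 1.2 -8.6  4.1] w 0.5 q [ 0.02  0.62 -0.47  1.81  0.39  0.8  -0.51]
delta rows: shift [-0.005  0.106 -0.255] turn [ 0.018  0.003 -0.008] min rows 1.0
```

View pics/s16.png

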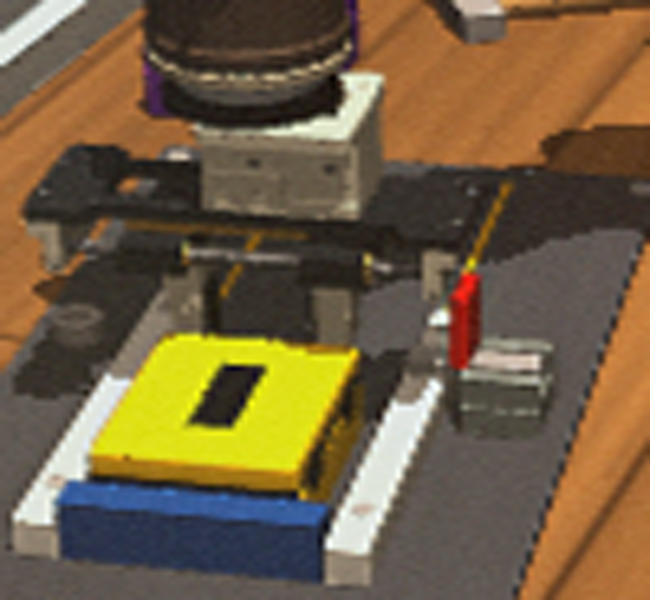

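The case is seated behind the blue stop and the bolt is still drawn. I'll back straight off, rise, and swing to the near side with fingers shut.

play_rows:
  rows:
    - [0,0.06,0,0,0,0,0.0]
    - [0,0.1,-0.05,0.01,0,-0.008,0.0]
    - [0,0,-0.28,0,0,0,0.5]
    - [-0.1,0,-0.28,0,0,0,1]
    - [-0.28,0,-0.1,0,0,0,1]

```text
clock: 12.9
position: [0.5233, 0.0925, 0.1186]
ee_rot: [-3.131, -0.231, 0.007]
force: [0.5, 0.4, 0.1]
width: 0.286
```

play_rows:
  rows:
    - [-0.3,0,0,0,0,0,1]
    - [-0.3,0,0,0,0,0,1]
    - [-0.3,0,0,0,0,0,1]
    - [-0.2,0,0,0,0,0,1]
    - [0,0,0,0,0,0,1]

```text
clock: 13.4
position: [0.3511, 0.0697, 0.1206]
ee_rot: [-3.129, -0.235, -0.0]
force: [0.2, 0.0, 0.6]
width: 0.006
```

```bash
python3 - <<'E'
from h import *
to([-140,69],24,XL)
im=get_image("top");casetop(im,130,"pics/t17.png");cv2.imwrite("pics/t17f.png",im)
im=get_image("side");cv2.imwrite("pics/s17.png",cv2.resize(im[150:270,265:365],None,fx=6.5,fy=5,interpolation=cv2.INTER_CUBIC))
E
```

```text
t 13.4 tcp [0.3511 0.0697 0.1206] lane mm [[-228.7   66.1]] z 120.6 xdir deg 8.59 F [0.2 0.  0.6] w 0.006 q [ 0.27  0.14 -0.66  2.22  0.11  0.82 -0.31]
delta rows: shift [ 0.591 -0.014  0.644] turn [-0.008 -0.001  0.008] min rows 3.0
case lane mm: rect [  1.1 154.8] [118.7  88.5] 89.95 | centroid [  1.3 154.8] area 1037 yaw(rel lane, ccw+) deg -0.41
```

View pics/t17.png

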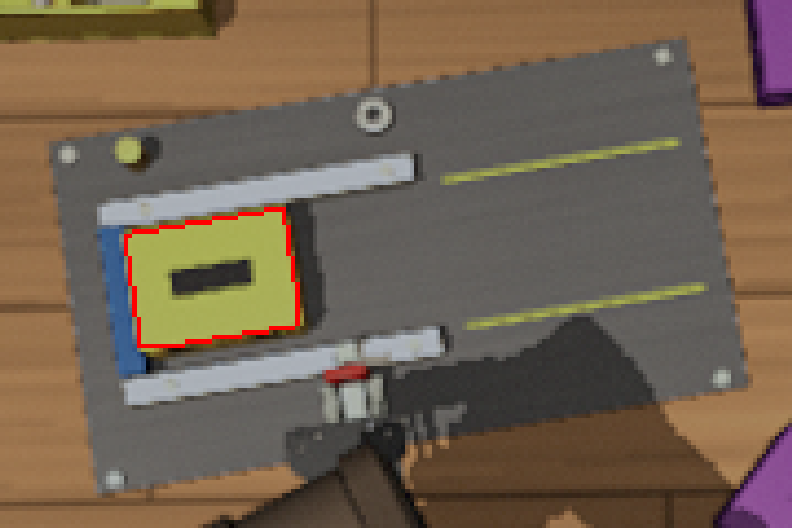

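View pics/s17.png

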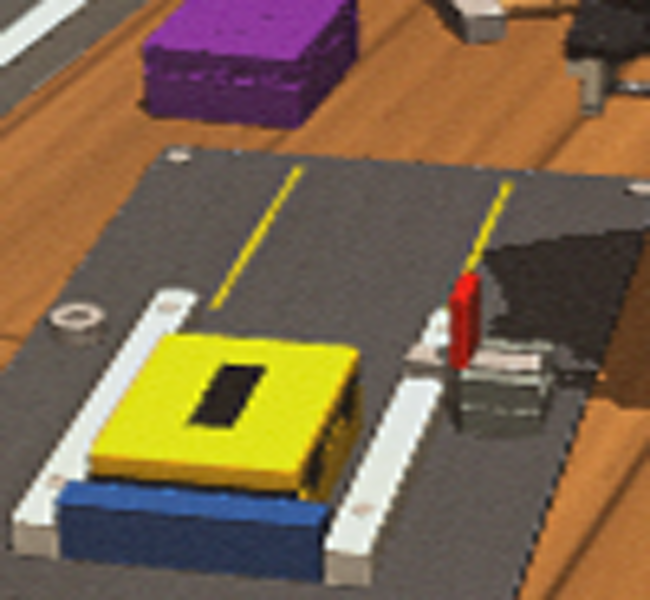

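The case is home at lane (1.1, 154.8) against a nominal (0, 155), yaw ≈0, clear of both rails. Now the bolt.

play_rows:
  rows:
    - [0.2,-0.01,0.15,-0.008,0,0.008,1]
    - [0.2,0,0.2,0,0,0,1]
    - [0.15,0,0.2,0,0,0,1]
    - [0,0,0.08,0,0,0,1]
    - [0,0,0,0,0,0,1]

```text
clock: 14.0
position: [0.4506, 0.0889, 0.0241]
ee_rot: [-3.127, -0.223, -0.021]
force: [-1.0, -0.0, 0.4]
width: 0.002
```

```bash
python3 - <<'E'
from h import *
to([-110,69],24,XL)
s=observe()
im=get_image("side")
q=proj("side",s['position']+[0,0,.036])[0];print(q);cv2.circle(im,tuple(int(v) for v in q.round()),0,(0,255,0),-1)
cv2.imwrite("pics/s18.png",cv2.resize(im[150:270,285:385],None,fx=6.5,fy=5,interpolation=cv2.INTER_NEAREST))
E
```

```text
t 14.0 tcp [0.4506 0.0889 0.0241] lane mm [[-127.5   70.7]] z 24.1 xdir deg 8.16 F [-1.  -0.   0.4] w 0.002 q [ 0.12  0.45 -0.54  2.13  0.37  0.65 -0.54]
delta rows: shift [0.116 0.011 0.002] turn [-0.011 -0.028 -0.007] min rows 1.0
[351.00019837 218.64772664]
```

View pics/s18.png

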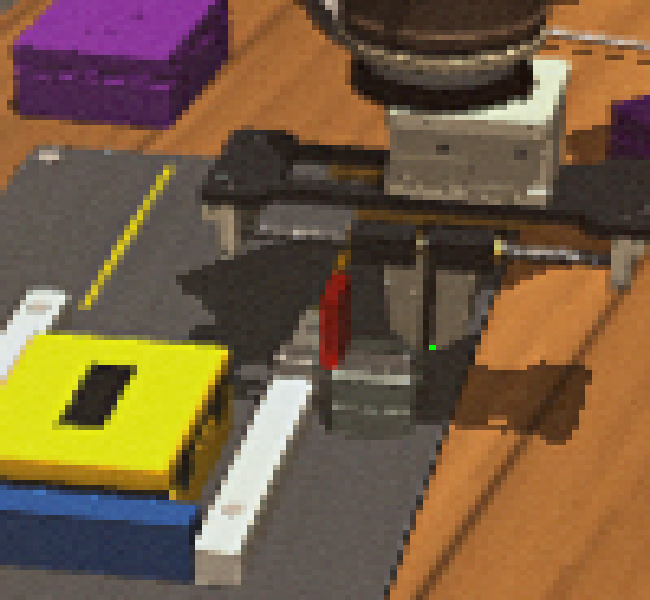

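Shut fingers stand above the guides on the near side of the red plate, in line with it. I push along +x.

play_rows:
  rows:
    - [0.06,0.01,0,-0.01,-0.028,-0.007,1]
    - [0.05,0,0,0,0,0,1]
    - [0.05,0,0,0,0,0,1]
    - [0.04,0,0,0,0,0,1]
    - [0.04,0,0,0,0,0,1]

```text
clock: 14.55
position: [0.4888, 0.0937, 0.0271]
ee_rot: [-3.132, -0.229, -0.003]
force: [-1.2, 0.1, -1.7]
width: 0.004
```

```bash
python3 - <<'E'
from h import *
to([-70,69],24,XL)
im=get_image("side")
cv2.imwrite("pics/s19.png",cv2.resize(im[150:270,285:385],None,fx=6.5,fy=5,interpolation=cv2.INTER_NEAREST))
E
```

```text
t 14.55 tcp [0.4888 0.0937 0.0271] lane mm [[-89.1  69.8]] z 27.1 xdir deg 8.37 F [-1.2  0.1 -1.7] w 0.004 q [ 0.11  0.5  -0.53  2.02  0.38  0.72 -0.51]
delta rows: shift [0.127 0.006 0.021] turn [-0.002 -0.004  0.001] min rows 1.0
```

View pics/s19.png

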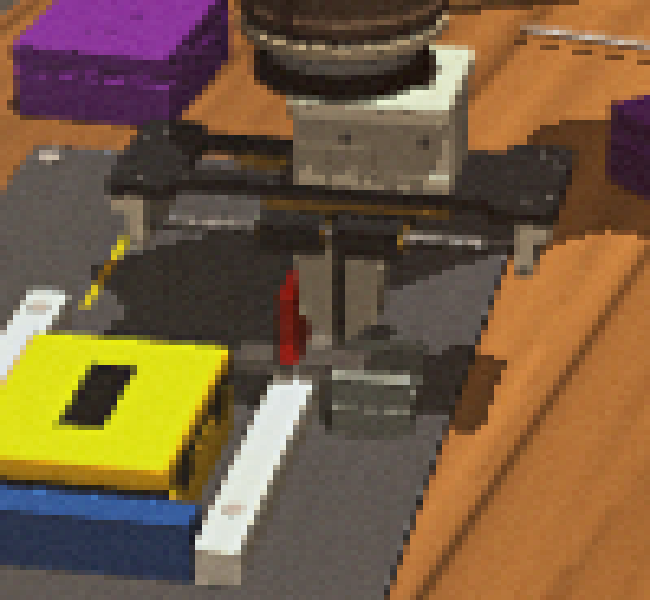

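The bolt is sliding: the plate has gone about 19 mm. Continuing until the force shows the stop.

play_rows:
  rows:
    - [0.04,0,0.01,0,0,0,1]
    - [0.035,0,0,0,0,0,1]
    - [0.03,0,0,0,0,0,1]
    - [0.025,0,0,0,0,0,1]

```text
clock: 15.0
position: [0.5062, 0.096, 0.0255]
ee_rot: [3.133, 0.229, -0.006]
force: [-26.5, -2.5, 21.7]
width: 0.004
```

```bash
python3 - <<'E'
from h import *
to([-70,69],24,XL)
E
```

```text
t 15.0 tcp [0.5062 0.096  0.0255] lane mm [[-71.4  69.6]] z 25.5 xdir deg 8.38 F [-26.5  -2.5  21.7] w 0.004 q [ 0.1   0.52 -0.53  1.98  0.38  0.74 -0.51]
delta rows: shift [0.01  0.004 0.01 ] turn [0.001 0.008 0.001] min rows 1.0
```

The force jumped to 26 N at tool x -71.4, where full travel was expected (-69.5). Hold briefly, then back straight off and rise.

play_rows:
  rows:
    - [0,0,0,0,0,0,1]
    - [0,0,0,0,0,0,1]
    - [0,0,0,0,0,0,1]
    - [-0.05,0,0,0,0,0,1]
    - [-0.2,0,0,0,0,0,1]

```text
clock: 15.5
position: [0.4719, 0.0916, 0.026]
ee_rot: [-3.132, -0.228, 0.001]
force: [-1.5, -0.2, -0.1]
width: 0.005
```

play_rows:
  rows:
    - [-0.2,0,-0.1,0,0,0,1]
    - [-0.2,0,-0.3,0,0,0,1]
    - [-0.3,0,-0.15,0,0,0,1]
    - [-0.3,0,0,0,0,0,1]
    - [0,0,0,0,0,0,1]

```text
clock: 16.0
position: [0.3203, 0.069, 0.1055]
ee_rot: [3.132, 0.228, -0.0]
force: [0.9, -0.2, 0.0]
width: 0.008
```

```bash
python3 - <<'E'
from h import *
status()
im=get_image("top");casetop(im,130,"pics/t20.png");cv2.imwrite("pics/t20f.png",im)
H,S,V=cv2.split(cv2.cvtColor(im,cv2.COLOR_BGR2HSV));m=((H<8)|(H>172))&(S>120);m[:130]=0;m[250:]=0;m[:,:215]=0;m[:,330:]=0
ys,xs=np.nonzero(m);print("red",len(xs),(lane(cast("top",np.c_[xs,ys],.096)).mean(0)*1000).round(1))
im=get_image("side");cv2.imwrite("pics/s20.png",cv2.resize(im[150:270,265:365],None,fx=6.5,fy=5,interpolation=cv2.INTER_CUBIC))
E
```

```text
t 16.0 tcp [0.3203 0.069  0.1055] lane mm [[-259.3   69.9]] z 105.5 xdir deg 8.32 F [ 0.9 -0.2  0. ] w 0.008 q [ 0.29  0.12 -0.7   2.29  0.11  0.76 -0.34]
case lane mm: rect [  1.1 154.8] [118.7  88.5] 89.95 | centroid [  1.3 154.8] area 1036 yaw(rel lane, ccw+) deg -0.25
red 42 [-49.  68.]
```

View pics/t20.png

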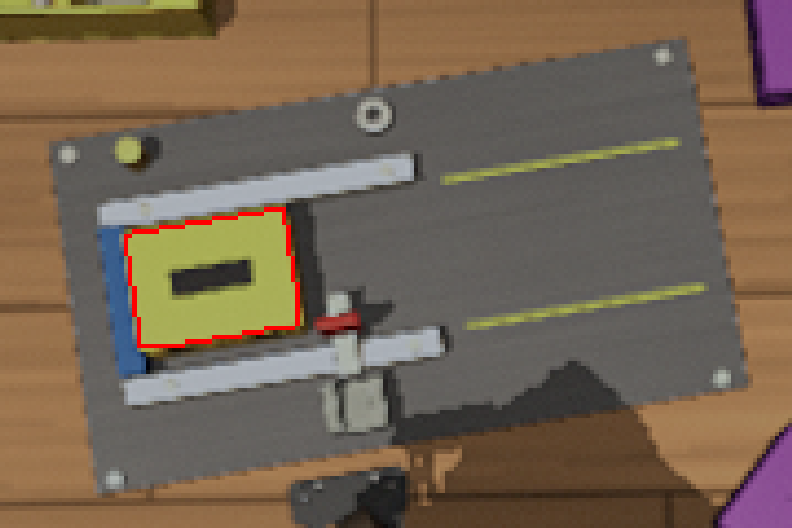

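View pics/s20.png

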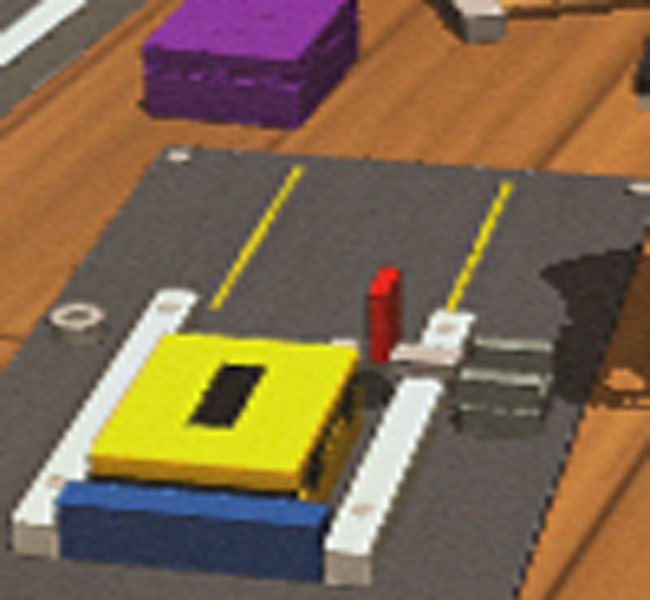

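The bolt is across: the red plate is at -49 mm (fully across is -48), and the push ended on a hard stop. The case is unchanged and the robot is clear. Handing in.

```bash
python3 -c "
from cell import *
print(sign_off())"
```

```text
the job is handed in; nothing more can be done
None
```

The yellow case is home against the blue end stop and the bolt is across behind it. I handed the job in at about 16 s of robot time; no verdict was reported.

**What I did:**
- I centred the case from the near side with shut fingers, taking it from about -6.5 mm to +1 mm across.
- I pushed it down the lane from behind with two fingers held above rail height, until the force rose from 3.6 to 9.7 N at the stop.
- I pushed the red plate with shut fingers until the bolt reached its end stop, where the force jumped to 26 N.

**Last checks, from the top camera:**
- **Case:** it sits at lane (1.1, 154.8) mm against a nominal (0, 155), with yaw about 0°, and the picture shows it clear of both rails.
- **Bolt:** the red plate is at -49 mm, where fully across is -48 mm, so about 41 of the 42 mm of travel.
- **Robot:** it is drawn back and touching nothing, and the bystanders in view look unmoved.

**What failed or disagreed:**
- **Missed first push:** the first sideways push passed over the case without touching it. The real fingertips are about 36 mm higher than the reported tool position; both side-camera views showed this, and I corrected for it from then on.
- **Side camera:** it read a few millimetres off along the lane (about 5 mm on the case) compared with the top camera, so I judged the final position from the top view.

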